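# Move the carving gouges to the other side of the work, in mirror order

### The job

The four carving gouges lie in order of use in the colour-marked rest on one side of the leaf carving; move them to the empty dark rest on the other side so that the row is a mirror image of what it was: the gouge that lay nearest the carving again nearest the carving, and so on outwards, one to a bay. Lay each one down gently with its handle on the rear rail and its blade on the front rail, pointing away from the robot as before; do not drop them or let them knock against one another.

Things in the scene. Friction and masses are not known exactly. Their poses are not given: they have to be found in the camera images.
- full_rest: The rest holding the gouges at the start: fixed pale plywood board 265 x 290 x 12 mm with four pale cradles with coloured end blocks, left or right of the carving. Origin: underside, midway across, 85 mm short of the far edge; x along the gouges (away from the robot), y across the row (left), z up. Cradle centre lines at y = +99, +33, -33, -99 mm.
- empty_rest: Empty rest: fixed dark board 245 x 290 mm; frame as full_rest. Four bays at y = +99, +33, -33, -99 mm, 46 mm clear, teeth 14 mm high between. Two 18 mm thick rails: rear at x -80 mm, bay floors at z 33 mm, for handles; front at x +60 mm, floors at z 41 mm, for blades; only the 12 mm board between them. A gouge laid here well is level, its origin at x about 0 (25 mm either way is fine), z 45 mm.
- gouge_red: Carving gouge, red octagonal handle, steel flat chisel blade 16 mm wide; 0.1 kg. Origin on its axis at the handle's front end; x along it to the blade tip (+105 mm), z up, axis level, 45 mm over the bench. Handle x -125 to 0 mm, 24 mm across flats from -115 to -25; balances at -20: grip across y at x -30 mm. Handles lie 42 mm apart: open the fingers only 40 to 45 mm there and in the bays.
- gouge_blue: Carving gouge, blue octagonal handle, steel U-shaped blade 13 mm wide; 0.1 kg. Origin on its axis at the handle's front end; x along it to the blade tip (+105 mm), z up, axis level, 45 mm over the bench. Handle x -125 to 0 mm, 24 mm across flats from -115 to -25; balances at -20: grip across y at x -30 mm. Handles lie 42 mm apart: open the fingers only 40 to 45 mm there and in the bays.
- gouge_yellow: Carving gouge, yellow octagonal handle, steel V-shaped blade 12 mm wide; 0.1 kg. Origin on its axis at the handle's front end; x along it to the blade tip (+105 mm), z up, axis level, 45 mm over the bench. Handle x -125 to 0 mm, 24 mm across flats from -115 to -25; balances at -20: grip across y at x -30 mm. Handles lie 42 mm apart: open the fingers only 40 to 45 mm there and in the bays.
- gouge_green: Carving gouge, green octagonal handle, steel fishtail blade, 20 mm; 0.1 kg. Origin on its axis at the handle's front end; x along it to the blade tip (+105 mm), z up, axis level, 45 mm over the bench. Handle x -125 to 0 mm, 24 mm across flats from -115 to -25; balances at -20: grip across y at x -30 mm. Handles lie 42 mm apart: open the fingers only 40 to 45 mm there and in the bays.
- cradle_red: Fixed pale cradle 245 x 62 mm, red end block (58 x 22 mm) nearest the robot: holds the red gouge at the start and shows which place in the row it came from. Origin: underside, 12 mm over the bench, below the gouge's origin; x along the gouge, z up. Saddles 18 mm thick at x -80 and +60 mm, floors 33 and 41 mm over the bench, 46 mm clear, sides 14 mm higher.
- cradle_blue: Fixed pale cradle 245 x 62 mm, blue end block (58 x 22 mm) nearest the robot: holds the blue gouge at the start and shows which place in the row it came from. Origin: underside, 12 mm over the bench, below the gouge's origin; x along the gouge, z up. Saddles 18 mm thick at x -80 and +60 mm, floors 33 and 41 mm over the bench, 46 mm clear, sides 14 mm higher.
- cradle_yellow: Fixed pale cradle 245 x 62 mm, yellow end block (58 x 22 mm) nearest the robot: holds the yellow gouge at the start and shows which place in the row it came from. Origin: underside, 12 mm over the bench, below the gouge's origin; x along the gouge, z up. Saddles 18 mm thick at x -80 and +60 mm, floors 33 and 41 mm over the bench, 46 mm clear, sides 14 mm higher.
- cradle_green: Fixed pale cradle 245 x 62 mm, green end block (58 x 22 mm) nearest the robot: holds the green gouge at the start and shows which place in the row it came from. Origin: underside, 12 mm over the bench, below the gouge's origin; x along the gouge, z up. Saddles 18 mm thick at x -80 and +60 mm, floors 33 and 41 mm over the bench, 46 mm clear, sides 14 mm higher.
Things that resemble listed ones, but are neither listed nor needed, are in the scene too. What is shaped like the gouge_yellow but pink is not meant.

How it is judged (in metres and radians):
At the end, for the whole second after the job is handed in: Every gouge lies still in the dark rest, in the bay mirroring its own cradle's place (cradle at y in the full rest's frame, gouge at -y in the empty rest's, within 15 mm), x within 30 mm of 0, z 45 mm within 6 mm, level within 0.09 rad, along the bay within 0.25 rad (((y of cradle_red in the frame of full_rest between 0.084 and 0.114 m and y of gouge_red in the frame of empty_rest between -0.114 and -0.084 m) or (y of cradle_red in the frame of full_rest between 0.018 and 0.048 m and y of gouge_red in the frame of empty_rest between -0.048 and -0.018 m) or (y of cradle_red in the frame of full_rest between -0.048 and -0.018 m and y of gouge_red in the frame of empty_rest between 0.018 and 0.048 m) or (y of cradle_red in the frame of full_rest between -0.114 and -0.084 m and y of gouge_red in the frame of empty_rest between 0.084 and 0.114 m)) and x of gouge_red in the frame of empty_rest between -0.03 and 0.03 m and z of gouge_red in the frame of empty_rest between 0.039 and 0.051 m and angle between gouge_red's own x axis and vertical between 1.4808 and 1.6608 rad and angle between the x axis of each of gouge_red, gouge_blue, gouge_yellow, gouge_green and the x axis of empty_rest, either way round below 0.25 rad and linear speed of each of gouge_red, gouge_blue, gouge_yellow, gouge_green below 0.03 m/s and angular speed of each of gouge_red, gouge_blue, gouge_yellow, gouge_green below 0.3 rad/s and ((y of cradle_blue in the frame of full_rest between 0.084 and 0.114 m and y of gouge_blue in the frame of empty_rest between -0.114 and -0.084 m) or (y of cradle_blue in the frame of full_rest between 0.018 and 0.048 m and y of gouge_blue in the frame of empty_rest between -0.048 and -0.018 m) or (y of cradle_blue in the frame of full_rest between -0.048 and -0.018 m and y of gouge_blue in the frame of empty_rest between 0.018 and 0.048 m) or (y of cradle_blue in the frame of full_rest between -0.114 and -0.084 m and y of gouge_blue in the frame of empty_rest between 0.084 and 0.114 m)) and x of gouge_blue in the frame of empty_rest between -0.03 and 0.03 m and z of gouge_blue in the frame of empty_rest between 0.039 and 0.051 m and angle between gouge_blue's own x axis and vertical between 1.4808 and 1.6608 rad and ((y of cradle_yellow in the frame of full_rest between 0.084 and 0.114 m and y of gouge_yellow in the frame of empty_rest between -0.114 and -0.084 m) or (y of cradle_yellow in the frame of full_rest between 0.018 and 0.048 m and y of gouge_yellow in the frame of empty_rest between -0.048 and -0.018 m) or (y of cradle_yellow in the frame of full_rest between -0.048 and -0.018 m and y of gouge_yellow in the frame of empty_rest between 0.018 and 0.048 m) or (y of cradle_yellow in the frame of full_rest between -0.114 and -0.084 m and y of gouge_yellow in the frame of empty_rest between 0.084 and 0.114 m)) and x of gouge_yellow in the frame of empty_rest between -0.03 and 0.03 m and z of gouge_yellow in the frame of empty_rest between 0.039 and 0.051 m and angle between gouge_yellow's own x axis and vertical between 1.4808 and 1.6608 rad and ((y of cradle_green in the frame of full_rest between 0.084 and 0.114 m and y of gouge_green in the frame of empty_rest between -0.114 and -0.084 m) or (y of cradle_green in the frame of full_rest between 0.018 and 0.048 m and y of gouge_green in the frame of empty_rest between -0.048 and -0.018 m) or (y of cradle_green in the frame of full_rest between -0.048 and -0.018 m and y of gouge_green in the frame of empty_rest between 0.018 and 0.048 m) or (y of cradle_green in the frame of full_rest between -0.114 and -0.084 m and y of gouge_green in the frame of empty_rest between 0.084 and 0.114 m)) and x of gouge_green in the frame of empty_rest between -0.03 and 0.03 m and z of gouge_green in the frame of empty_rest between 0.039 and 0.051 m and angle between gouge_green's own x axis and vertical between 1.4808 and 1.6608 rad); the robot touches nothing.
It fails at once if two gouges knock or press against one another (over 5 N) (contact force between gouge_red and gouge_blue above 5 N or contact force between any of gouge_red, gouge_blue and gouge_yellow above 5 N or contact force between any of gouge_red, gouge_blue, gouge_yellow and gouge_green above 5 N).
It fails at once if a gouge is dropped: it moves faster than 0.7 m/s (a fall of 25 mm) with the fingers off it ((contact force between the fingers and gouge_red below 0.1 N and linear speed of gouge_red above 0.7 m/s) or (contact force between the fingers and gouge_blue below 0.1 N and linear speed of gouge_blue above 0.7 m/s) or (contact force between the fingers and gouge_yellow below 0.1 N and linear speed of gouge_yellow above 0.7 m/s) or (contact force between the fingers and gouge_green below 0.1 N and linear speed of gouge_green above 0.7 m/s)).
It also fails if it takes over 128 s, if anything falls off the work surface, if the arm or the gripper's body presses on something with over 40 N, if the wrist force passes 120 N, or if a joint passes its speed limit or range.

### The arm

A 7-joint arm with a two-finger parallel gripper is mounted at the origin on the work surface. World frame = base frame: x ahead of the robot, y to its left, z up, the work surface at z = 0. Lengths are in m, angles in degrees, forces in N, time in s.
With the tool pointing down it reaches from about 0.425 to 0.875 m from the base axis. Payload 4.7 kg.
Tool frame: the origin (TCP) lies on the centre line of the jaws, within the pads' length; the fingertips stand 8 mm ahead of it and the grasp point (between the pads) lies 11 mm behind it; z points along the fingers, y is the direction in which the jaws open and shut (so a half turn about z gives the same grasp; the last joint's range is limited). The gripper opens to 87 mm and grips with 3 to 60 N. Pads are 19 mm wide; open, the fingers measure 117 mm over their backs; the gripper's body (75 mm by 190 mm) begins 51 mm behind the grasp point.
Start: joints at [0.808, 18.392, -4.016, 83.108, 1.295, 78.541, -3.26], TCP at [0.65, -0, 0.231] pointing down, gripper open.
Joint ranges: [-163.93, 163.93], [-17.29, 119.83], [-79.2, 71.16], [3.27, 140.29], [-89.18, 269.18], [5.43, 117.66], [-154.24, 154.24]. Speed limits (degrees/s): [147.25, 147.25, 180, 180, 180, 180, 180].

### API

Orientations are given as [roll, pitch, yaw] about the fixed x, y, z axes, in that order (R = Rz(yaw) Ry(pitch) Rx(roll)).
In Python, from cell import status, vision, workorder gives the robot as it stands.
- The arm moves only by the tool step_arm, never from a script. Its argument "series" is a list of rows, each an object of numbers: "ax", "ay", "az": the turn, a rotation vector about the world's x, y, z in degrees; "x", "y", "z": the shift along the world's x, y, z in m; "claw": the opening in per cent of the stroke, from 0 (shut) to 100 (fully open). In form: [{"ax": .., "ay": .., "az": .., "x": .., "y": .., "z": .., "claw": ..}, ...]. A call has 1 to 12 rows; each row is the pose to reach, as a shift and turn from the pose commanded when the call began; what a row does not reach only later rows make up. A row lasts 1/10 s, in which the tool goes at most 50 mm and 8.59 degrees, less where a joint would pass 70% of its speed; a pose out of reach is approached as far as the arm can. A call with a gripper value outside its range is refused whole. The fingers move at their own pace and stop on an object; "squeeze" is the grip in N (left out, the last holds). Time passes only in rows, so rows that repeat a pose let the fingers close. It gives the time, the measured TCP pose, the force and the opening at its end, in the units of the state.
- status.get_obs(): the state, without advancing time (a new reading comes with each control period).
- vision.read_camera(name): name is "scene" or "side" or "wrist"; returns the picture (420x560x3 uint8, red, green, blue); there is no depth.
- vision.camera_params(name): a dict with "fovy" (degrees; the focal length in pixels is half the picture's height over the tangent of half this angle, whatever the lens; pixels are square), "cx", "cy" (the principal point, pixels), "dist" ([k1, k2, p1, p2, k3] as OpenCV has them; the pictures are not rectified), "eye" and "orientation" of the camera in the world; the wrist camera has in their place "tool_from_camera" (4x4, takes a point from camera to tool coordinates, whose origin is the TCP and whose axes are the flange's). Camera axes: x right, y down, z forward; pixel columns grow to the right and rows downward; lengths in m; the calibration is good to about 2 mm. A picture is of the moment at which its call begins: read the wrist's pose just before it. camera_params takes no time and is no camera call.
- workorder.sign_off(): hands the job in, once; it reports no verdict.
The state is a dict: "time_s": time; "qpos": joint angles; "joint_velocities": joint speeds; "effort": joint torques, N m; "tool_pos": TCP position; "tool_rot": TCP orientation; "force": force on the tool from outside, world axes, zero at the start; "wrist_torque": the same for the moment, N m; "grip_width": finger opening in m.
Only numpy, scipy, OpenCV 4.12 (cv2) and the standard library are available. Lean on these libraries where they do the work, as an engineer would, in place of code of your own. Each camera call takes 0.05 s, during which the arm holds its last target.

## Working session

There is one attempt and no reset: what is moved stays moved. The work goes in short steps, Python scripts to look and compute and a tool call to move; the robot and the scene stay as the last step left them, time stands still between calls to the robot, and variables do not carry over. Pictures are saved under pics/ and viewed, and the job is handed in when it is done.

Besides the shell and the picture viewer there is one more tool, called after "Call:" as name(argument=value, ...), one argument or row to a line, values as JSON. step_arm: Moves the arm, as the interface text tells. Its arguments: {"type":"object","properties":{"series":{"type":"array"},"squeeze":{"type":"number"}},"required":["series"]}

```bash
ls; mkdir -p pics; cat > h.py <<'E'
import numpy as np,cv2
from cell import status,vision,workorder
from scipy.spatial.transform import Rotation as R
def K(p):
    f=210/np.tan(np.radians(p['fovy'])/2)
    return np.array([[f,0,p['cx']],[0,f,p['cy']],[0,0,1.]]),np.array(p['dist'],float)
def snap(name,fn=None):
    im=vision.read_camera(name)
    if fn: cv2.imwrite('pics/'+fn,im[:,:,::-1])
    return im
E
python3 - <<'E'
from h import *
print(status.get_obs())
for n in('scene','side','wrist'):
    print(n,vision.camera_params(n)); snap(n,n+'0.png')
E
```

```text
pics
{'time_s': 0.0, 'qpos': array([ 0.80468824, 18.43873145, -4.01585924, 83.17584081,  1.29596429,
       78.54049513, -3.2595695 ]), 'joint_velocities': array([-0.08285971, -0.02894675, -0.06419119, -0.04889653,  0.08650472,
       -0.05513671,  0.0414901 ]), 'effort': array([-2.58547143e-04, -4.91284704e+01, -4.03903294e-01, -3.12526345e+01,
       -6.40594075e-02,  4.37659642e-02,  1.61017233e-04]), 'tool_pos': array([ 6.49455304e-01, -1.67713544e-05,  2.29457045e-01]), 'tool_rot': array([-1.79890232e+02,  6.63913501e-03,  9.00060225e+01]), 'force': array([-0.02022607, -0.19998367,  0.33311358]), 'wrist_torque': array([ 0.0280284 , -0.0141714 , -0.01275822]), 'grip_width': 0.08700641791730752}
scene {'fovy': 43.64217145481298, 'cx': 274.57906779351407, 'cy': 212.45691461277295, 'dist': array([-0.09095738,  0.        ,  0.        ,  0.        ,  0.        ]), 'eye': array([1.29652225, 0.17532916, 0.88324655]), 'orientation': array([-132.19523274,    1.09398041,   99.80196718])}
side {'fovy': 49.69248316879187, 'cx': 285.95556313809163, 'cy': 211.30447174393564, 'dist': array([-0.05254024,  0.        ,  0.        ,  0.        ,  0.        ]), 'eye': array([0.32845079, 1.02882505, 0.88205409]), 'orientation': array([-128.57581668,    1.23658404, -177.43415716])}
wrist {'fovy': 63.24724519216432, 'cx': 286.36873694103014, 'cy': 207.47462902325827, 'dist': array([-0.00535612,  0.        ,  0.        ,  0.        ,  0.        ]), 'tool_from_camera': array([[ 2.81497185e-04, -9.67277860e-01, -2.53719260e-01,
         6.99326603e-02],
       [ 9.99999915e-01,  1.96255894e-04,  3.61277972e-04,
        -2.08685986e-04],
       [-2.99662283e-04, -2.53719341e-01,  9.67277833e-01,
        -1.54698558e-01],
       [ 0.00000000e+00,  0.00000000e+00,  0.00000000e+00,
         1.00000000e+00]])}
```

View pics/scene0.png

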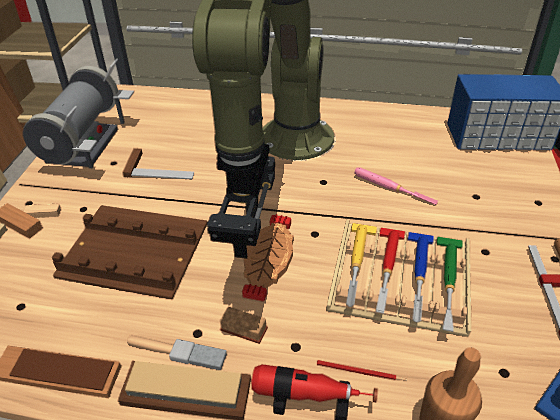

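View pics/side0.png

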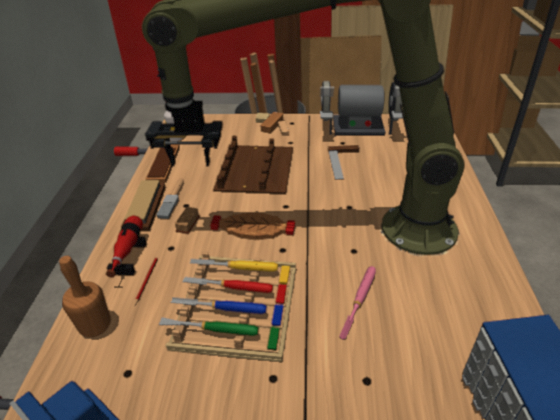

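View pics/wrist0.png

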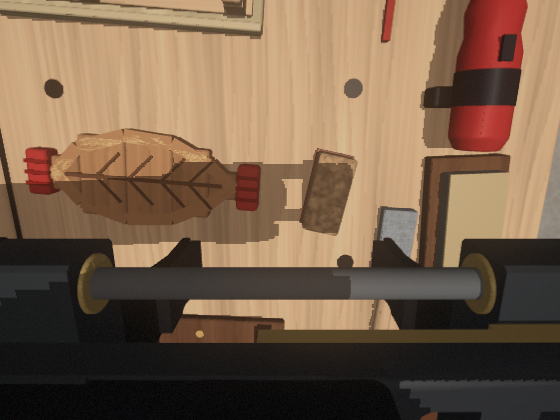

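Scene: the full rest (right, about 330-470 × 220-330) holds yellow, red, blue and green, yellow nearest the carving. The empty dark rest is on the left (55-205 × 205-297). The pink tool at (395,187) is the decoy. Next I'll enlarge both rests.

```bash
python3 - <<'E'
import cv2
a=cv2.imread('pics/scene0.png')
cv2.imwrite('pics/c_full.png',cv2.resize(a[205:340,320:480],None,fx=4.4,fy=4.4,interpolation=cv2.INTER_CUBIC))
cv2.imwrite('pics/c_empty.png',cv2.resize(a[195:305,45:215],None,fx=4.6,fy=4.6,interpolation=cv2.INTER_CUBIC))
E
```

```text
(no output)
```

View pics/c_full.png

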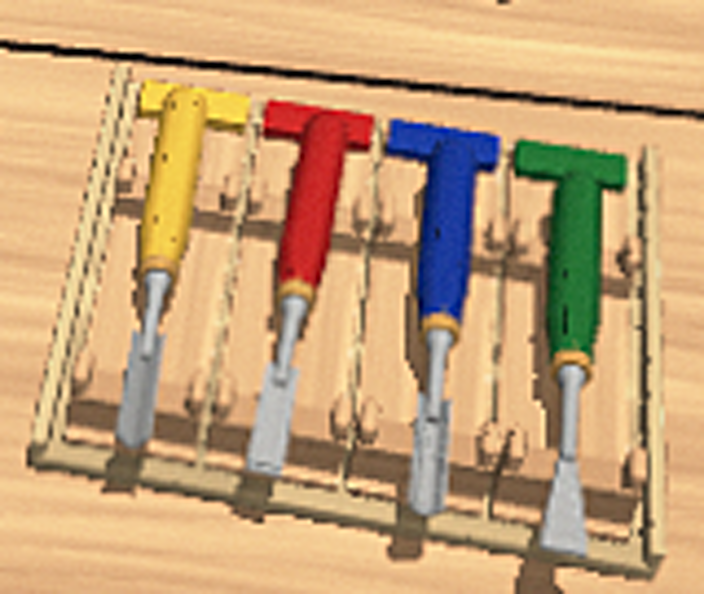

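View pics/c_empty.png

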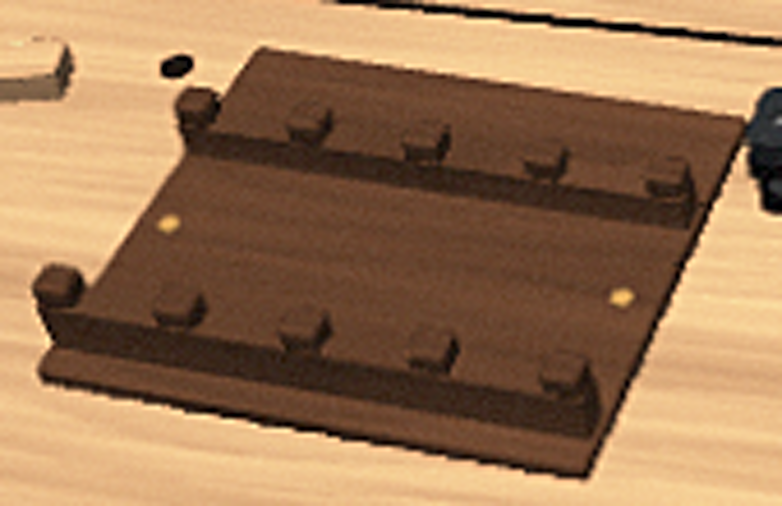

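```bash
cat >> h.py <<'E'
def proj(name,P):
    p=vision.camera_params(name);k,d=K(p);Rm=R.from_euler('xyz',p['orientation'],degrees=True).as_matrix()
    rv=cv2.Rodrigues(Rm.T)[0];tv=-Rm.T@p['eye']
    return cv2.projectPoints(np.asarray(P,float).reshape(-1,3),rv,tv,k,d)[0].reshape(-1,2)
def unproj(name,px,z,obs=None):
    p=vision.camera_params(name);k,d=K(p)
    if name=='wrist':
        T=np.eye(4);T[:3,:3]=R.from_euler('xyz',obs['tool_rot'],degrees=True).as_matrix();T[:3,3]=obs['tool_pos'];T=T@p['tool_from_camera']
        Rm,e=T[:3,:3],T[:3,3]
    else: Rm,e=R.from_euler('xyz',p['orientation'],degrees=True).as_matrix(),p['eye']
    n=cv2.undistortPoints(np.asarray(px,float).reshape(-1,1,2),k,d).reshape(-1,2)
    v=np.c_[n,np.ones(len(n))]@Rm.T
    return e+v*((np.broadcast_to(z,len(n))-e[2])/v[:,2])[:,None]
def fit2(obj,w): # 2D rigid
    obj=np.asarray(obj,float);w=np.asarray(w)[:,:2];a=obj-obj.mean(0);b=w-w.mean(0)
    th=np.arctan2((a[:,0]*b[:,1]-a[:,1]*b[:,0]).sum(),(a*b).sum())
    c,s=np.cos(th),np.sin(th);M=np.array([[c,-s],[s,c]])
    t=w.mean(0)-M@obj.mean(0)
    return t,np.degrees(th),w-(obj@M.T+t)
E
python3 - <<'E'
from h import *
tip=np.array([(132,443),(265,470),(428,512),(563,552)])/4.4+[320,205]
rear=np.array([(187,92),(327,115),(458,140),(580,165)])/4.4+[320,205]
a=unproj('scene',tip,.045);b=unproj('scene',rear,.057)
print(a,b,np.linalg.norm((a-b)[:,:2],axis=1))
ys=[-.099,-.033,.033,.099]
print(fit2([(.105,y) for y in ys]+[(-.125,y) for y in ys],np.r_[a,b]))
c=np.array([(262,48),(747,120)])/4.6+[45,195]
t=np.array([(310,115),(428,135),(548,155)])/4.6+[45,195]
u=np.array([(180,298),(307,322),(435,345)])/4.6+[45,195]
W=np.r_[unproj('scene',c,.012),unproj('scene',t,.047),unproj('scene',u,.055)]
print(fit2([(-.16,-.145),(-.16,.145)]+[(-.08,y) for y in(-.066,0,.066)]+[(.06,y) for y in(-.066,0,.066)],W))
E
```

```text
[[0.63783266 0.19770481 0.045     ]
 [0.64412521 0.25770556 0.045     ]
 [0.65674728 0.32974102 0.045     ]
 [0.66989786 0.38788629 0.045     ]] [[0.41597679 0.21035695 0.057     ]
 [0.42238845 0.28221369 0.057     ]
 [0.43083421 0.34828119 0.057     ]
 [0.43980341 0.40874259 0.057     ]] [0.22221635 0.22308707 0.22667257 0.23103775]
(array([0.54964849, 0.30180812]), np.float64(-5.859500719817151), array([[-0.00616037,  0.00509883],
       [-0.00660572, -0.00055559],
       [-0.00072156,  0.00582471],
       [ 0.00569113, -0.00168519],
       [ 0.00078206, -0.00572959],
       [ 0.00045582,  0.00047198],
       [ 0.00216367,  0.00088431],
       [ 0.00439498, -0.00430945]]))
(array([ 0.55837723, -0.31198144]), np.float64(-3.0728411909042936), array([[ 0.00108472,  0.00159221],
       [ 0.00126909, -0.00303969],
       [-0.0008155 , -0.00092327],
       [ 0.00052788,  0.00022218],
       [ 0.00163445,  0.00054587],
       [-0.00199612, -0.00016545],
       [-0.00100872,  0.00113059],
       [-0.00069581,  0.00063756]]))
```

Call:
step_arm(
  series=[
    {"x": -0.04,"y": 0.05,"z": 0.0,"az": -24,"claw": 49},
    {"x": -0.15,"y": 0.29,"z": 0.0,"az": -95,"claw": 49},
    {"x": -0.15,"y": 0.29,"z": 0.0,"az": -95,"claw": 49},
    {"x": -0.15,"y": 0.29,"z": 0.0,"az": -95,"claw": 49},
    {"x": -0.15,"y": 0.29,"z": 0.0,"az": -95,"claw": 49},
    {"x": -0.15,"y": 0.29,"z": 0.0,"az": -95,"claw": 49},
    {"x": -0.15,"y": 0.29,"z": 0.0,"az": -95,"claw": 49},
    {"x": -0.15,"y": 0.29,"z": 0.0,"az": -95,"claw": 49},
    {"x": -0.15,"y": 0.29,"z": 0.0,"az": -95,"claw": 49},
    {"x": -0.15,"y": 0.29,"z": 0.0,"az": -95,"claw": 49},
    {"x": -0.15,"y": 0.29,"z": 0.0,"az": -95,"claw": 49},
    {"x": -0.15,"y": 0.29,"z": 0.0,"az": -95,"claw": 49},
  ],
  squeeze=20,
)

```text
invalid input
```

Call:
step_arm(
  series=[
    {"az": 0},
    {"az": 0},
    {"az": 0},
  ],
)

```text
invalid input
```

```bash
python3 - <<'E'
from h import *
import json
o=status.get_obs();im=snap('wrist','w1.png')
print(o['time_s'],o['qpos'],o['tool_pos'],o['tool_rot'],o['grip_width'])
json.dump({k:list(o[k]) for k in('tool_pos','tool_rot')},open('w1.json','w'))
cv2.imwrite('pics/w1b.png',cv2.resize(im[:,:,::-1],(800,600),interpolation=cv2.INTER_CUBIC))
E
```

```text
0.15 [ 0.80701844 18.42814881 -4.01570069 83.15813269  1.29612314 78.54089673
 -3.26107662] [ 6.49599744e-01 -4.20100677e-05  2.29732126e-01] [-1.79918101e+02  6.09281133e-03  9.00016714e+01] 0.08691582906890924
```

View pics/w1b.png

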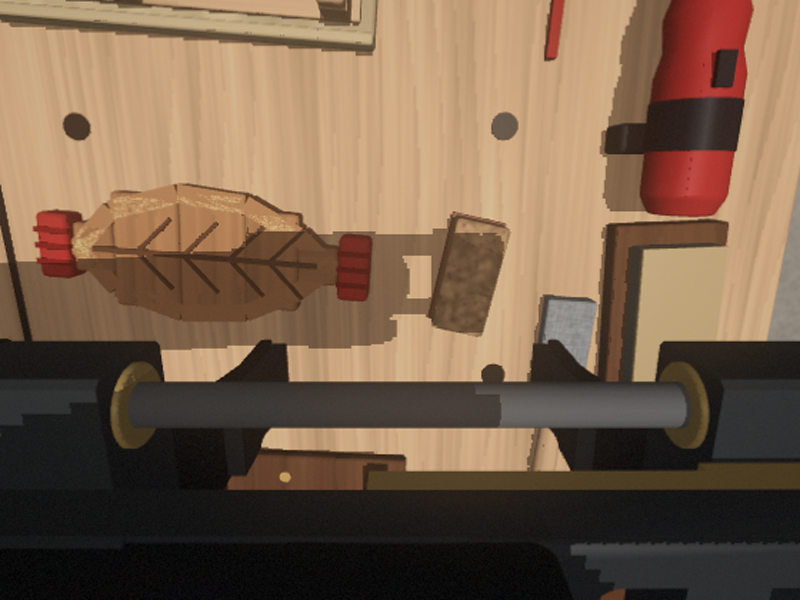

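The move was refused, probably because each row needs all seven keys. I'll try it with all of them.

Call:
step_arm(
  series=[
    {"ax": 0,"ay": 0,"az": -8,"x": -0.015,"y": 0.025,"z": 0,"claw": 49},
    {"ax": 0,"ay": 0,"az": -95,"x": -0.15,"y": 0.29,"z": 0,"claw": 49},
    {"ax": 0,"ay": 0,"az": -95,"x": -0.15,"y": 0.29,"z": 0,"claw": 49},
    {"ax": 0,"ay": 0,"az": -95,"x": -0.15,"y": 0.29,"z": 0,"claw": 49},
    {"ax": 0,"ay": 0,"az": -95,"x": -0.15,"y": 0.29,"z": 0,"claw": 49},
    {"ax": 0,"ay": 0,"az": -95,"x": -0.15,"y": 0.29,"z": 0,"claw": 49},
    {"ax": 0,"ay": 0,"az": -95,"x": -0.15,"y": 0.29,"z": 0,"claw": 49},
    {"ax": 0,"ay": 0,"az": -95,"x": -0.15,"y": 0.29,"z": 0,"claw": 49},
    {"ax": 0,"ay": 0,"az": -95,"x": -0.15,"y": 0.29,"z": 0,"claw": 49},
    {"ax": 0,"ay": 0,"az": -95,"x": -0.15,"y": 0.29,"z": 0,"claw": 49},
    {"ax": 0,"ay": 0,"az": -95,"x": -0.15,"y": 0.29,"z": 0,"claw": 49},
    {"ax": 0,"ay": 0,"az": -95,"x": -0.15,"y": 0.29,"z": 0,"claw": 49},
  ],
  squeeze=20,
)

```text
time_s: 1.4
tool_pos: [0.4998, 0.29, 0.2303]
tool_rot: [180.0, 0.0, -5.3]
force: [0.6, -0.1, 0.1]
grip_width: 0.0427
```

```bash
cat >> h.py <<'E'
import json
def wlook(tag):
    o=status.get_obs();im=snap('wrist')
    print(o['time_s'],o['qpos'].round(1),o['tool_pos'].round(4),o['tool_rot'].round(2),round(o['grip_width'],4))
    json.dump({k:list(o[k]) for k in('tool_pos','tool_rot')},open(tag+'.json','w'))
    cv2.imwrite('pics/%s.png'%tag,im[:,:,::-1])
    cv2.imwrite('pics/%sb.png'%tag,cv2.resize(im[:,:,::-1],(800,600),interpolation=cv2.INTER_CUBIC))
E
python3 - <<'E'
from h import *
wlook('w2')
E
```

```text
1.4 [ -26.6    9.9   -6.9   93.6    1.2   76.6 -129. ] [0.4998 0.29   0.2303] [ 1.7997e+02  2.0000e-02 -5.2500e+00] 0.0427
```

View pics/w2b.png

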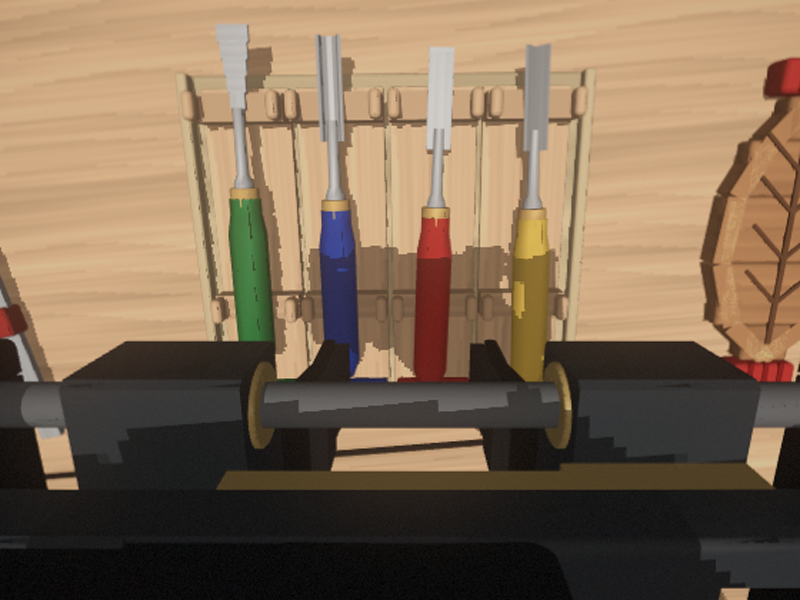

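Wrist view from above, left to right: green (ferrule front at 241,188), blue (335,201), red (435,208), yellow (532,210). The carving is on the right, so yellow is nearest it.

```bash
python3 - <<'E'
from h import *
o=json.load(open('w2.json'))
s=.7
fer=np.array([(532,210),(435,208),(335,201),(241,188)])*s
tip=np.array([(538,45),(441,47),(328,36),(232,26)])*s
han=np.array([(529,340),(432,345),(341,350),(254,330)])*s
F=unproj('wrist',fer,.050,o);T=unproj('wrist',tip,.045,o);H=unproj('wrist',han,.057,o)
for n,f,t,h in zip('yrbg',F,T,H):
    d=t-h; u=(t-h)[:2]/np.linalg.norm((t-h)[:2])
    ax=t[:2]-.105*u
    print(n,f.round(4),t.round(4),'len',np.linalg.norm((t-f)[:2]).round(4),'yaw',np.degrees(np.arctan2(u[1],u[0])).round(1),'orig from ferr',f[:2].round(4),'grip',(f[:2]-.03*u).round(4))
E
```

```text
y [0.5337 0.2037 0.05  ] [0.6368 0.1958 0.045 ] len 0.1034 yaw -4.2 orig from ferr [0.5337 0.2037] grip [0.5038 0.2059]
r [0.541  0.2693 0.05  ] [0.6412 0.2574 0.045 ] len 0.1009 yaw -6.4 orig from ferr [0.541  0.2693] grip [0.5112 0.2726]
b [0.5519 0.3363 0.05  ] [0.6541 0.3282 0.045 ] len 0.1026 yaw -4.5 orig from ferr [0.5519 0.3363] grip [0.522  0.3386]
g [0.5662 0.3981 0.05  ] [0.6655 0.3878 0.045 ] len 0.0998 yaw -4.7 orig from ferr [0.5662 0.3981] grip [0.5363 0.4006]
```

Call:
step_arm(
  series=[
    {"ax": 0,"ay": 0,"az": 0.5,"x": 0.002,"y": -0.04,"z": 0,"claw": 49},
    {"ax": 0,"ay": 0,"az": 0.5,"x": 0.004,"y": -0.084,"z": -0.01,"claw": 49},
    {"ax": 0,"ay": 0,"az": 0.5,"x": 0.004,"y": -0.084,"z": -0.05,"claw": 49},
    {"ax": 0,"ay": 0,"az": 0.5,"x": 0.004,"y": -0.084,"z": -0.09,"claw": 49},
    {"ax": 0,"ay": 0,"az": 0.5,"x": 0.004,"y": -0.084,"z": -0.12,"claw": 49},
    {"ax": 0,"ay": 0,"az": 0.5,"x": 0.004,"y": -0.084,"z": -0.14,"claw": 49},
    {"ax": 0,"ay": 0,"az": 0.5,"x": 0.004,"y": -0.084,"z": -0.14,"claw": 49},
    {"ax": 0,"ay": 0,"az": 0.5,"x": 0.004,"y": -0.084,"z": -0.14,"claw": 49},
  ],
)

```text
time_s: 2.25
tool_pos: [0.5042, 0.2061, 0.0909]
tool_rot: [180.0, 0.0, -4.5]
force: [0.1, 0.4, 0.2]
grip_width: 0.0426
```

```bash
python3 - <<'E'
from h import *
wlook('w3')
E
```

```text
2.25 [ -21.4   12.3   -4.   107.5    1.    60.2 -120.3] [0.5042 0.2061 0.0909] [ 1.80e+02  1.00e-02 -4.45e+00] 0.0426
```

View pics/w3b.png

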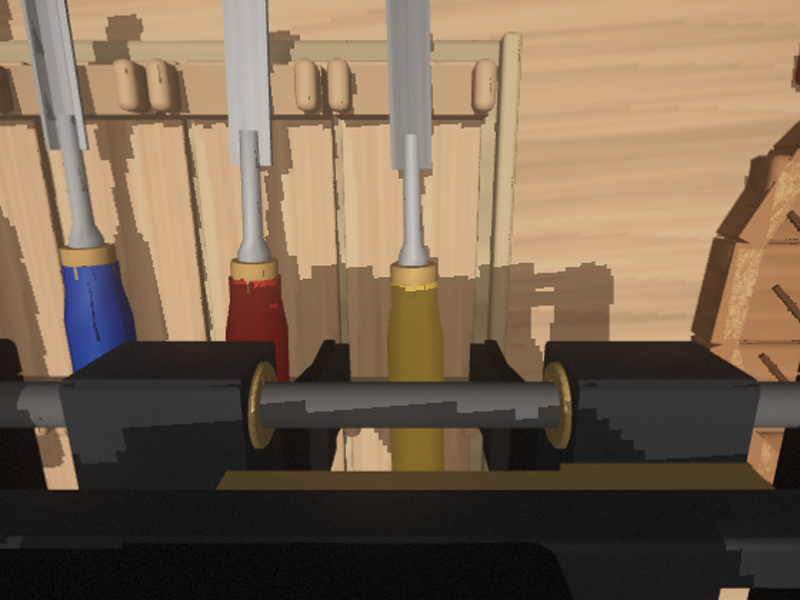

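The yellow handle (centre column about 416) sits between the fingers (gap 349-471), so I can go down and close.

Call:
step_arm(
  series=[
    {"ax": 0,"ay": 0,"az": 0,"x": 0,"y": 0,"z": -0.02,"claw": 49},
    {"ax": 0,"ay": 0,"az": 0,"x": 0,"y": 0,"z": -0.04,"claw": 49},
    {"ax": 0,"ay": 0,"az": 0,"x": 0,"y": 0,"z": -0.053,"claw": 49},
    {"ax": 0,"ay": 0,"az": 0,"x": 0,"y": 0,"z": -0.053,"claw": 49},
    {"ax": 0,"ay": 0,"az": 0,"x": 0,"y": 0,"z": -0.053,"claw": 20},
    {"ax": 0,"ay": 0,"az": 0,"x": 0,"y": 0,"z": -0.053,"claw": 20},
    {"ax": 0,"ay": 0,"az": 0,"x": 0,"y": 0,"z": -0.053,"claw": 20},
    {"ax": 0,"ay": 0,"az": 0,"x": 0,"y": 0,"z": -0.053,"claw": 20},
    {"ax": 0,"ay": 0,"az": 0,"x": 0,"y": 0,"z": -0.053,"claw": 20},
  ],
  squeeze=25,
)

```text
time_s: 3.2
tool_pos: [0.5047, 0.2059, 0.0386]
tool_rot: [-180.0, -0.1, -4.5]
force: [-0.5, -1.9, 5.4]
grip_width: 0.0237
```

Call:
step_arm(
  series=[
    {"ax": 0,"ay": 0,"az": 0,"x": 0,"y": 0,"z": 0.008,"claw": 20},
    {"ax": 0,"ay": 0,"az": 0,"x": 0,"y": 0,"z": 0.022,"claw": 20},
    {"ax": 0,"ay": 0,"az": 0,"x": 0,"y": 0,"z": 0.045,"claw": 20},
    {"ax": 0,"ay": 0,"az": 0,"x": 0,"y": 0,"z": 0.07,"claw": 20},
    {"ax": 0,"ay": 0,"az": 0,"x": 0,"y": 0,"z": 0.1,"claw": 20},
    {"ax": 0,"ay": 0,"az": 0,"x": 0,"y": 0,"z": 0.125,"claw": 20},
    {"ax": 0,"ay": 0,"az": 0,"x": 0,"y": 0,"z": 0.14,"claw": 20},
    {"ax": 0,"ay": 0,"az": 0,"x": 0,"y": 0,"z": 0.14,"claw": 20},
  ],
)

```text
time_s: 4.0
tool_pos: [0.5054, 0.2068, 0.1804]
tool_rot: [-179.9, -0.2, -4.5]
force: [-0.2, -0.0, -0.8]
grip_width: 0.0233
```

Call:
step_arm(
  series=[
    {"ax": 0,"ay": 0,"az": 0,"x": 0.001,"y": -0.015,"z": 0,"claw": 20},
    {"ax": 0,"ay": 0,"az": 0.2,"x": 0.003,"y": -0.045,"z": 0,"claw": 20},
    {"ax": 0,"ay": 0,"az": 0.4,"x": 0.007,"y": -0.09,"z": 0,"claw": 20},
    {"ax": 0,"ay": 0,"az": 0.5,"x": 0.01,"y": -0.138,"z": 0,"claw": 20},
    {"ax": 0,"ay": 0,"az": 0.7,"x": 0.014,"y": -0.186,"z": 0,"claw": 20},
    {"ax": 0,"ay": 0,"az": 0.9,"x": 0.018,"y": -0.234,"z": 0,"claw": 20},
    {"ax": 0,"ay": 0,"az": 1.1,"x": 0.022,"y": -0.282,"z": 0,"claw": 20},
    {"ax": 0,"ay": 0,"az": 1.2,"x": 0.025,"y": -0.328,"z": 0,"claw": 20},
    {"ax": 0,"ay": 0,"az": 1.3,"x": 0.028,"y": -0.37,"z": 0,"claw": 20},
    {"ax": 0,"ay": 0,"az": 1.4,"x": 0.03,"y": -0.4,"z": 0,"claw": 20},
    {"ax": 0,"ay": 0,"az": 1.4,"x": 0.031,"y": -0.417,"z": 0,"claw": 20},
    {"ax": 0,"ay": 0,"az": 1.4,"x": 0.031,"y": -0.417,"z": 0,"claw": 20},
  ],
)

```text
time_s: 5.2
tool_pos: [0.5323, -0.2154, 0.1755]
tool_rot: [179.9, 0.2, -3.5]
force: [-0.4, -0.2, -1.5]
grip_width: 0.0235
```

```bash
python3 - <<'E'
from h import *
wlook('w4')
E
```

```text
5.2 [  5.3  11.3  15.9  98.8  -3.1  70.5 -71.6] [ 0.5323 -0.2154  0.1755] [179.91   0.23  -3.48] 0.0235
```

View pics/w4b.png

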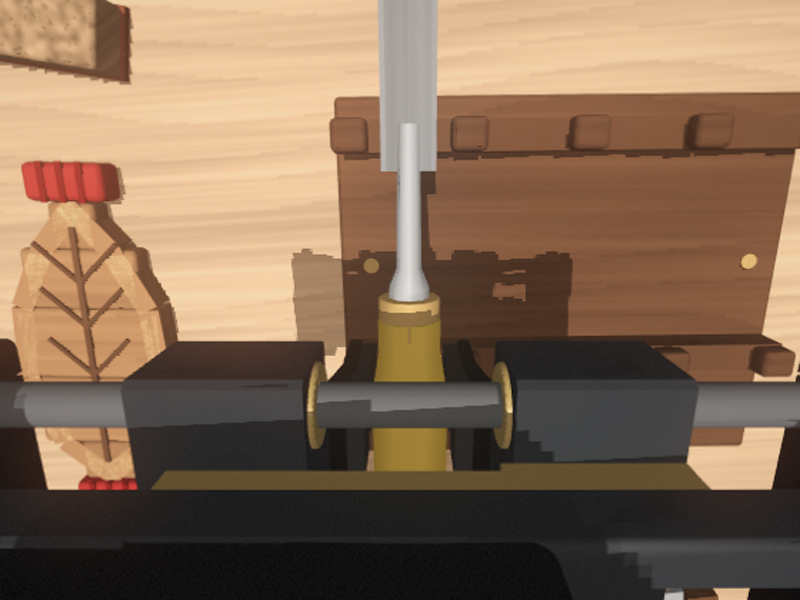

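```bash
python3 - <<'E'
from h import *
o=json.load(open('w4.json'))
P=np.array([(470,130),(590,129),(711,127)])*.7
W=unproj('wrist',P,.055,o)
t,th,r=fit2([(.06,.066),(.06,0),(.06,-.066)],W)
print(t,th,r.round(4))
c=unproj('wrist',np.array([(335,98)])*.7,.012,o);print('corner',c)
for T,a in((t,th),((.5584,-.312),-3.07)):
    a=np.radians(a);M=np.array([[np.cos(a),-np.sin(a)],[np.sin(a),np.cos(a)]]);print('corner pred',M@[.085,.145]+T)
u=unproj('wrist',np.array([(409,297),(408,5)])*.7,.185,o);print('gouge front end, blade',u)
h=unproj('wrist',np.array([(410,460)])*.7,.197,o);print(h)
print(unproj('wrist',np.array([(372,266),(749,261)])*.7,.012,o))
print(unproj('scene',np.array([(622,297),(170,223)])/4.6+[45,195],.012))
E
```

```text
[ 0.55565916 -0.31434034] -2.7104184348032856 [[ 0.     -0.0015]
 [-0.0002  0.0002]
 [ 0.0002  0.0013]]
corner [[ 0.64486237 -0.17641785  0.012     ]]
corner pred [ 0.64742084 -0.17352204]
corner pred [ 0.65104363 -0.17176035]
gouge front end, blade [[ 0.56311763 -0.21657209  0.185     ]
 [ 0.64338982 -0.22117023  0.185     ]]
[[ 0.5140094  -0.21390076  0.197     ]]
[[ 0.53950845 -0.19060447  0.012     ]
 [ 0.52775842 -0.44092871  0.012     ]]
[[ 0.54102266 -0.1893881   0.012     ]
 [ 0.52863563 -0.43841243  0.012     ]]
```

Call:
step_arm(
  series=[
    {"ax": 0,"ay": 0,"az": 0.3,"x": -0.003,"y": -0.002,"z": -0.015,"claw": 20},
    {"ax": 0,"ay": 0,"az": 0.3,"x": -0.003,"y": -0.002,"z": -0.045,"claw": 20},
    {"ax": 0,"ay": 0,"az": 0.3,"x": -0.003,"y": -0.002,"z": -0.08,"claw": 20},
    {"ax": 0,"ay": 0,"az": 0.3,"x": -0.003,"y": -0.002,"z": -0.1,"claw": 20},
    {"ax": 0,"ay": 0,"az": 0.3,"x": -0.003,"y": -0.002,"z": -0.11,"claw": 20},
    {"ax": 0,"ay": 0,"az": 0.3,"x": -0.003,"y": -0.002,"z": -0.11,"claw": 20},
    {"ax": 0,"ay": 0,"az": 0.3,"x": -0.003,"y": -0.002,"z": -0.11,"claw": 20},
  ],
)

```text
time_s: 5.95
tool_pos: [0.5325, -0.2125, 0.0681]
tool_rot: [180.0, -0.0, -2.7]
force: [0.1, -0.1, -0.8]
grip_width: 0.0237
```

```bash
python3 - <<'E'
from h import *
wlook('w5')
E
```

```text
5.95 [  6.   17.   15.2 105.2  -5.2  58.4 -69.5] [ 0.5325 -0.2125  0.0681] [ 1.7999e+02 -5.0000e-02 -2.7400e+00] 0.0237
```

View pics/w5b.png

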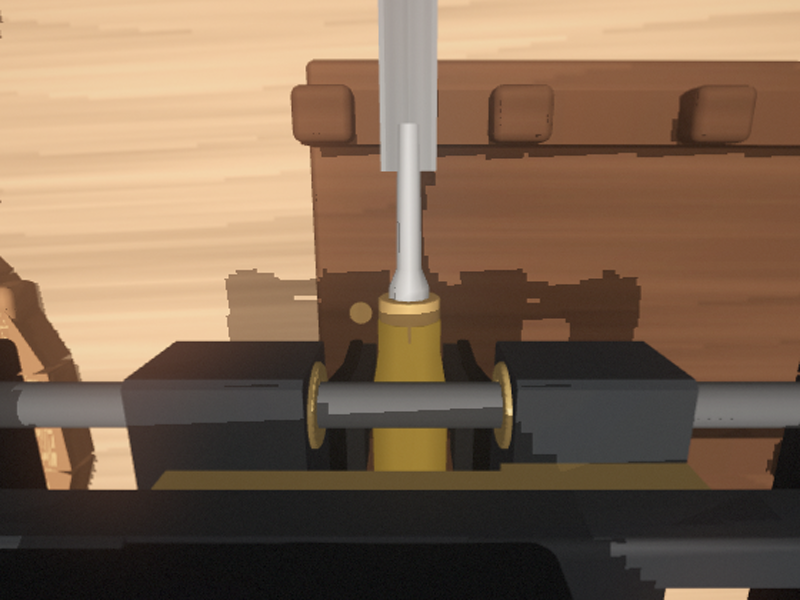

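```bash
python3 - <<'E'
from h import *
o=json.load(open('w5.json'))
for z in(.041,.055):print(unproj('wrist',np.array([(355,115),(490,115),(553,115),(684,110)])*.7,z,o).round(4))
print(unproj('wrist',np.array([(360,313)])*.7,.012,o).round(4))
print(unproj('wrist',np.array([(408,20),(409,297),(410,460)])*.7,[.075,.075,.087],o).round(4))
a=cv2.imread('pics/w5.png');cv2.imwrite('pics/w5c.png',cv2.resize(a[30:130,190:560],None,fx=2.1,fy=2.1,interpolation=cv2.INTER_CUBIC))
E
```

```text
[[ 0.6207 -0.197   0.041 ]
 [ 0.6184 -0.2444  0.041 ]
 [ 0.6174 -0.2666  0.041 ]
 [ 0.6169 -0.3126  0.041 ]]
[[ 0.6192 -0.1984  0.055 ]
 [ 0.6171 -0.2422  0.055 ]
 [ 0.6162 -0.2626  0.055 ]
 [ 0.6157 -0.3051  0.055 ]]
[[ 0.5396 -0.1899  0.012 ]]
[[ 0.6408 -0.2167  0.075 ]
 [ 0.5626 -0.2132  0.075 ]
 [ 0.5124 -0.2112  0.087 ]]
```

View pics/w5c.png

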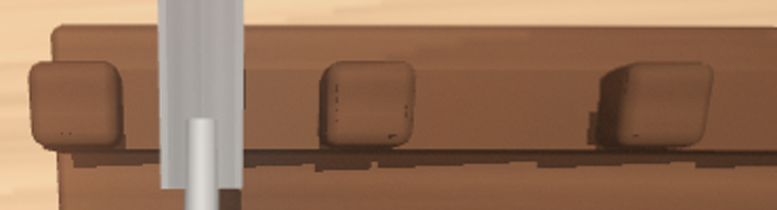

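Seen from here the bay centre is about 4 mm to the −y side of the blade. I'll correct for that and lower.

Call:
step_arm(
  series=[
    {"ax": 0,"ay": 0,"az": 0,"x": -0.003,"y": -0.004,"z": 0,"claw": 20},
    {"ax": 0,"ay": 0,"az": 0,"x": -0.003,"y": -0.004,"z": -0.01,"claw": 20},
    {"ax": 0,"ay": 0,"az": 0,"x": -0.003,"y": -0.004,"z": -0.018,"claw": 20},
    {"ax": 0,"ay": 0,"az": 0,"x": -0.003,"y": -0.004,"z": -0.023,"claw": 20},
    {"ax": 0,"ay": 0,"az": 0,"x": -0.003,"y": -0.004,"z": -0.026,"claw": 20},
    {"ax": 0,"ay": 0,"az": 0,"x": -0.003,"y": -0.004,"z": -0.028,"claw": 20},
    {"ax": 0,"ay": 0,"az": 0,"x": -0.003,"y": -0.004,"z": -0.029,"claw": 20},
    {"ax": 0,"ay": 0,"az": 0,"x": -0.003,"y": -0.004,"z": -0.029,"claw": 20},
  ],
)

```text
time_s: 6.8
tool_pos: [0.5292, -0.2171, 0.0388]
tool_rot: [180.0, -0.0, -2.8]
force: [-0.5, -0.0, -1.2]
grip_width: 0.0236
```

Call:
step_arm(
  series=[
    {"ax": 0,"ay": 0,"az": 0,"x": 0,"y": 0,"z": -0.001,"claw": 20},
    {"ax": 0,"ay": 0,"az": 0,"x": 0,"y": 0,"z": -0.001,"claw": 20},
  ],
)

```text
time_s: 7.0
tool_pos: [0.5294, -0.2171, 0.0386]
tool_rot: [180.0, -0.0, -2.8]
force: [-1.7, 1.2, 5.2]
grip_width: 0.0239
```

Call:
step_arm(
  series=[
    {"ax": 0,"ay": 0,"az": 0,"x": 0,"y": 0,"z": 0,"claw": 29},
    {"ax": 0,"ay": 0,"az": 0,"x": 0,"y": 0,"z": 0,"claw": 34},
    {"ax": 0,"ay": 0,"az": 0,"x": 0,"y": 0,"z": 0,"claw": 42},
    {"ax": 0,"ay": 0,"az": 0,"x": 0,"y": 0,"z": 0,"claw": 49},
    {"ax": 0,"ay": 0,"az": 0,"x": 0,"y": 0,"z": 0,"claw": 49},
    {"ax": 0,"ay": 0,"az": 0,"x": 0,"y": 0,"z": 0.01,"claw": 49},
    {"ax": 0,"ay": 0,"az": 0,"x": 0,"y": 0,"z": 0.03,"claw": 49},
    {"ax": 0,"ay": 0,"az": 0,"x": 0,"y": 0,"z": 0.07,"claw": 49},
    {"ax": 0,"ay": 0,"az": 0,"x": 0,"y": 0,"z": 0.11,"claw": 49},
    {"ax": 0,"ay": 0,"az": 0,"x": 0,"y": 0,"z": 0.14,"claw": 49},
    {"ax": 0,"ay": 0,"az": 0,"x": 0,"y": 0,"z": 0.14,"claw": 49},
  ],
)

```text
time_s: 8.1
tool_pos: [0.5321, -0.2184, 0.1838]
tool_rot: [179.9, -0.6, -2.8]
force: [0.7, 0.1, 0.6]
grip_width: 0.0424
```

```bash
python3 - <<'E'
from h import *
wlook('w6')
E
```

```text
8.1 [  5.5  10.4  16.   98.8  -3.1  70.6 -70.6] [ 0.5321 -0.2184  0.1838] [179.86  -0.58  -2.81] 0.0424
```

View pics/w6b.png

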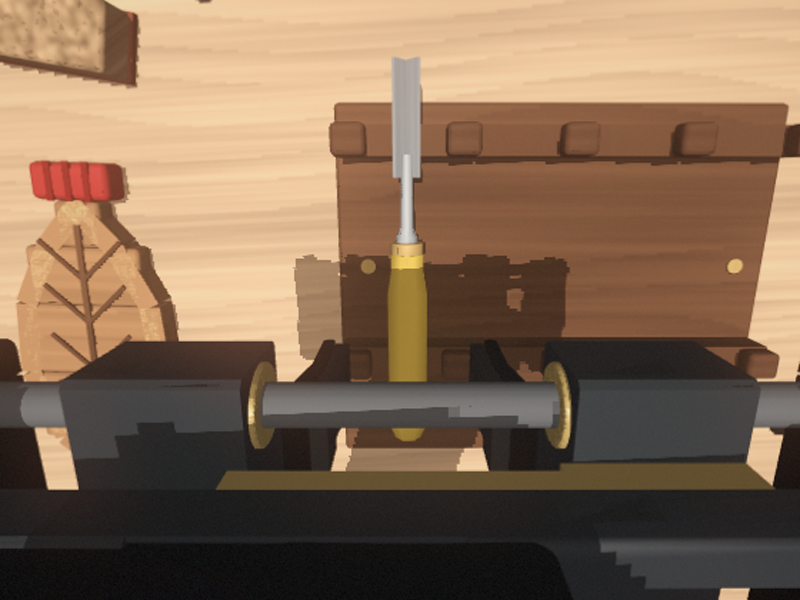

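Yellow lies centred in its bay (blade column 406, bay 365-447). Red is next.

Call:
step_arm(
  series=[
    {"ax": 0,"ay": 0,"az": -0.2,"x": -0.001,"y": 0.025,"z": 0,"claw": 49},
    {"ax": 0,"ay": 0,"az": -0.5,"x": -0.003,"y": 0.07,"z": 0,"claw": 49},
    {"ax": 0,"ay": 0,"az": -0.9,"x": -0.004,"y": 0.12,"z": 0,"claw": 49},
    {"ax": 0,"ay": 0,"az": -1.3,"x": -0.006,"y": 0.17,"z": 0,"claw": 49},
    {"ax": 0,"ay": 0,"az": -1.6,"x": -0.008,"y": 0.22,"z": 0,"claw": 49},
    {"ax": 0,"ay": 0,"az": -2,"x": -0.01,"y": 0.27,"z": 0,"claw": 49},
    {"ax": 0,"ay": 0,"az": -2.4,"x": -0.012,"y": 0.32,"z": 0,"claw": 49},
    {"ax": 0,"ay": 0,"az": -2.7,"x": -0.014,"y": 0.37,"z": 0,"claw": 49},
    {"ax": 0,"ay": 0,"az": -3.1,"x": -0.015,"y": 0.42,"z": 0,"claw": 49},
    {"ax": 0,"ay": 0,"az": -3.4,"x": -0.017,"y": 0.465,"z": 0,"claw": 49},
    {"ax": 0,"ay": 0,"az": -3.6,"x": -0.018,"y": 0.489,"z": 0,"claw": 49},
    {"ax": 0,"ay": 0,"az": -3.6,"x": -0.018,"y": 0.489,"z": -0.02,"claw": 49},
  ],
)

```text
time_s: 9.35
tool_pos: [0.5103, 0.2784, 0.1588]
tool_rot: [-179.7, -0.1, -6.0]
force: [1.0, -0.4, -0.0]
grip_width: 0.0428
```

Call:
step_arm(
  series=[
    {"ax": 0,"ay": 0,"az": 0,"x": 0,"y": 0,"z": -0.035,"claw": 49},
    {"ax": 0,"ay": 0,"az": 0,"x": 0,"y": 0,"z": -0.06,"claw": 49},
    {"ax": 0,"ay": 0,"az": 0,"x": 0,"y": 0,"z": -0.068,"claw": 49},
    {"ax": 0,"ay": 0,"az": 0,"x": 0,"y": 0,"z": -0.068,"claw": 49},
  ],
)

```text
time_s: 9.75
tool_pos: [0.5097, 0.2712, 0.0878]
tool_rot: [179.9, 0.2, -6.4]
force: [0.9, -0.1, 0.3]
grip_width: 0.0428
```

```bash
python3 - <<'E'
from h import *
wlook('w7')
E
```

```text
9.75 [ -25.8   16.4   -5.6  102.8    1.8   61.1 -128.5] [0.5097 0.2712 0.0878] [179.86   0.19  -6.4 ] 0.0428
```

View pics/w7b.png

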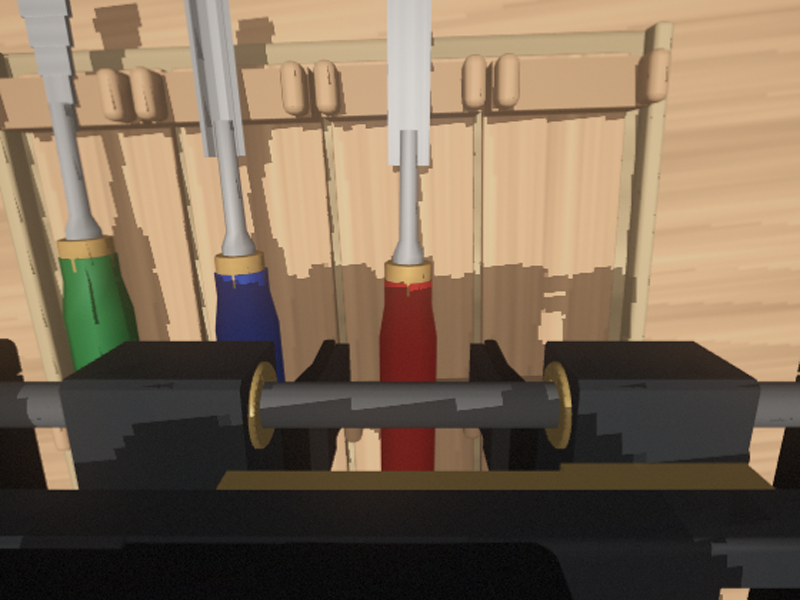

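Red is centred (column 408, gap 349-471) and straight, so I'll grip it.

Call:
step_arm(
  series=[
    {"ax": 0,"ay": 0,"az": 0,"x": 0,"y": 0,"z": -0.02,"claw": 49},
    {"ax": 0,"ay": 0,"az": 0,"x": 0,"y": 0,"z": -0.04,"claw": 49},
    {"ax": 0,"ay": 0,"az": 0,"x": 0,"y": 0,"z": -0.052,"claw": 49},
    {"ax": 0,"ay": 0,"az": 0,"x": 0,"y": 0,"z": -0.052,"claw": 49},
    {"ax": 0,"ay": 0,"az": 0,"x": 0,"y": 0,"z": -0.052,"claw": 20},
    {"ax": 0,"ay": 0,"az": 0,"x": 0,"y": 0,"z": -0.052,"claw": 20},
    {"ax": 0,"ay": 0,"az": 0,"x": 0,"y": 0,"z": -0.052,"claw": 20},
    {"ax": 0,"ay": 0,"az": 0,"x": 0,"y": 0,"z": -0.052,"claw": 20},
    {"ax": 0,"ay": 0,"az": 0,"x": 0,"y": 0,"z": -0.052,"claw": 20},
  ],
)

```text
time_s: 10.7
tool_pos: [0.5117, 0.2722, 0.0386]
tool_rot: [-180.0, -0.1, -6.4]
force: [-1.1, -0.5, 5.5]
grip_width: 0.0232
```

Call:
step_arm(
  series=[
    {"ax": 0,"ay": 0,"az": 0,"x": 0,"y": 0,"z": 0.008,"claw": 20},
    {"ax": 0,"ay": 0,"az": 0,"x": 0,"y": 0,"z": 0.022,"claw": 20},
    {"ax": 0,"ay": 0,"az": 0,"x": 0,"y": 0,"z": 0.045,"claw": 20},
    {"ax": 0,"ay": 0,"az": 0,"x": 0,"y": 0,"z": 0.07,"claw": 20},
    {"ax": 0,"ay": 0,"az": 0,"x": 0,"y": 0,"z": 0.1,"claw": 20},
    {"ax": 0,"ay": 0,"az": 0,"x": 0,"y": 0,"z": 0.125,"claw": 20},
    {"ax": 0,"ay": 0,"az": 0,"x": 0,"y": 0,"z": 0.14,"claw": 20},
    {"ax": 0,"ay": 0,"az": 0,"x": 0,"y": 0,"z": 0.14,"claw": 20},
  ],
)

```text
time_s: 11.5
tool_pos: [0.5123, 0.2728, 0.1805]
tool_rot: [-179.8, -0.2, -6.4]
force: [0.4, 0.1, -1.3]
grip_width: 0.0234
```

Call:
step_arm(
  series=[
    {"ax": 0,"ay": 0,"az": 0,"x": 0,"y": -0.015,"z": 0,"claw": 20},
    {"ax": 0,"ay": 0,"az": 0.3,"x": 0.001,"y": -0.045,"z": 0,"claw": 20},
    {"ax": 0,"ay": 0,"az": 0.6,"x": 0.002,"y": -0.09,"z": 0,"claw": 20},
    {"ax": 0,"ay": 0,"az": 0.9,"x": 0.004,"y": -0.138,"z": 0,"claw": 20},
    {"ax": 0,"ay": 0,"az": 1.2,"x": 0.005,"y": -0.186,"z": 0,"claw": 20},
    {"ax": 0,"ay": 0,"az": 1.5,"x": 0.006,"y": -0.234,"z": 0,"claw": 20},
    {"ax": 0,"ay": 0,"az": 1.8,"x": 0.007,"y": -0.282,"z": 0,"claw": 20},
    {"ax": 0,"ay": 0,"az": 2.1,"x": 0.009,"y": -0.33,"z": 0,"claw": 20},
    {"ax": 0,"ay": 0,"az": 2.5,"x": 0.01,"y": -0.378,"z": 0,"claw": 20},
    {"ax": 0,"ay": 0,"az": 2.8,"x": 0.012,"y": -0.426,"z": 0,"claw": 20},
    {"ax": 0,"ay": 0,"az": 3.1,"x": 0.013,"y": -0.472,"z": 0,"claw": 20},
    {"ax": 0,"ay": 0,"az": 3.4,"x": 0.014,"y": -0.512,"z": 0,"claw": 20},
  ],
)

```text
time_s: 12.7
tool_pos: [0.5223, -0.2435, 0.1756]
tool_rot: [180.0, 0.2, -3.1]
force: [-0.2, -0.5, -1.7]
grip_width: 0.0237
```

Call:
step_arm(
  series=[
    {"ax": 0,"ay": 0,"az": 0.2,"x": 0.001,"y": -0.03,"z": 0,"claw": 20},
    {"ax": 0,"ay": 0,"az": 0.2,"x": 0.001,"y": -0.043,"z": 0,"claw": 20},
    {"ax": 0,"ay": 0,"az": 0.2,"x": 0.001,"y": -0.043,"z": -0.015,"claw": 20},
    {"ax": 0,"ay": 0,"az": 0.2,"x": 0.001,"y": -0.043,"z": -0.045,"claw": 20},
    {"ax": 0,"ay": 0,"az": 0.2,"x": 0.001,"y": -0.043,"z": -0.08,"claw": 20},
    {"ax": 0,"ay": 0,"az": 0.2,"x": 0.001,"y": -0.043,"z": -0.1,"claw": 20},
    {"ax": 0,"ay": 0,"az": 0.2,"x": 0.001,"y": -0.043,"z": -0.11,"claw": 20},
    {"ax": 0,"ay": 0,"az": 0.2,"x": 0.001,"y": -0.043,"z": -0.11,"claw": 20},
    {"ax": 0,"ay": 0,"az": 0.2,"x": 0.001,"y": -0.043,"z": -0.11,"claw": 20},
  ],
)

```text
time_s: 13.6
tool_pos: [0.5266, -0.2822, 0.068]
tool_rot: [-180.0, -0.0, -2.7]
force: [-0.1, -1.1, -0.1]
grip_width: 0.0233
```

```bash
python3 - <<'E'
from h import *
wlook('w8')
E
```

```text
13.6 [ 10.7  19.9  17.8 101.9  -7.   59.3 -61.7] [ 0.5266 -0.2822  0.068 ] [-1.7999e+02 -4.0000e-02 -2.7300e+00] 0.0233
```

View pics/w8b.png

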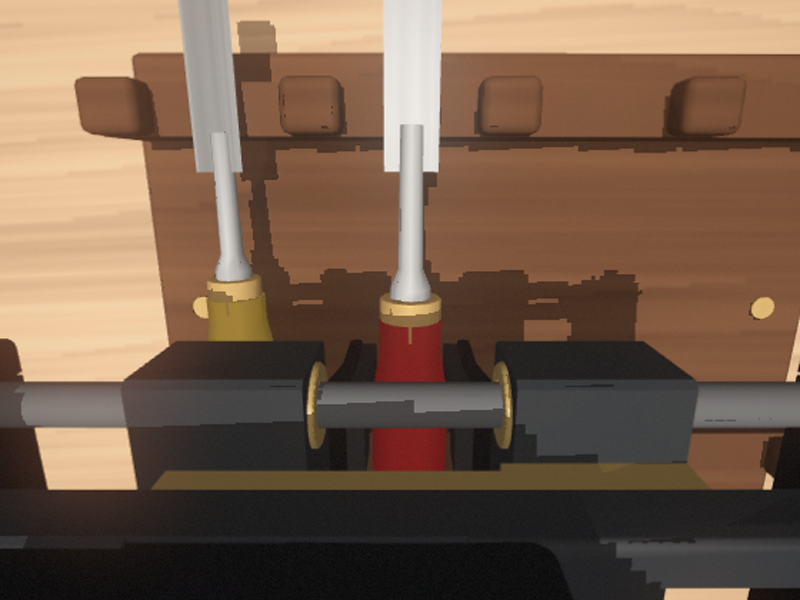

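The red blade (column 412) is centred between the teeth (343-480), so I'll lower it.

Call:
step_arm(
  series=[
    {"ax": 0,"ay": 0,"az": 0,"x": 0,"y": 0,"z": -0.01,"claw": 20},
    {"ax": 0,"ay": 0,"az": 0,"x": 0,"y": 0,"z": -0.018,"claw": 20},
    {"ax": 0,"ay": 0,"az": 0,"x": 0,"y": 0,"z": -0.023,"claw": 20},
    {"ax": 0,"ay": 0,"az": 0,"x": 0,"y": 0,"z": -0.026,"claw": 20},
    {"ax": 0,"ay": 0,"az": 0,"x": 0,"y": 0,"z": -0.028,"claw": 20},
    {"ax": 0,"ay": 0,"az": 0,"x": 0,"y": 0,"z": -0.029,"claw": 20},
    {"ax": 0,"ay": 0,"az": 0,"x": 0,"y": 0,"z": -0.03,"claw": 20},
    {"ax": 0,"ay": 0,"az": 0,"x": 0,"y": 0,"z": -0.03,"claw": 20},
  ],
)

```text
time_s: 14.45
tool_pos: [0.5259, -0.283, 0.0386]
tool_rot: [-180.0, 0.0, -2.8]
force: [-2.9, 1.5, 4.9]
grip_width: 0.0235
```

Call:
step_arm(
  series=[
    {"ax": 0,"ay": 0,"az": 0,"x": 0,"y": 0,"z": 0,"claw": 29},
    {"ax": 0,"ay": 0,"az": 0,"x": 0,"y": 0,"z": 0,"claw": 34},
    {"ax": 0,"ay": 0,"az": 0,"x": 0,"y": 0,"z": 0,"claw": 42},
    {"ax": 0,"ay": 0,"az": 0,"x": 0,"y": 0,"z": 0,"claw": 49},
    {"ax": 0,"ay": 0,"az": 0,"x": 0,"y": 0,"z": 0,"claw": 49},
    {"ax": 0,"ay": 0,"az": 0,"x": 0,"y": 0,"z": 0.01,"claw": 49},
    {"ax": 0,"ay": 0,"az": 0,"x": 0,"y": 0,"z": 0.03,"claw": 49},
    {"ax": 0,"ay": 0,"az": 0,"x": 0,"y": 0,"z": 0.07,"claw": 49},
    {"ax": 0,"ay": 0,"az": 0,"x": 0,"y": 0,"z": 0.11,"claw": 49},
    {"ax": 0,"ay": 0,"az": 0,"x": 0,"y": 0,"z": 0.14,"claw": 49},
    {"ax": 0,"ay": 0,"az": 0,"x": 0,"y": 0,"z": 0.14,"claw": 49},
  ],
)

```text
time_s: 15.55
tool_pos: [0.5289, -0.2847, 0.184]
tool_rot: [179.8, -0.6, -2.8]
force: [0.8, 0.3, 0.1]
grip_width: 0.0426
```

```bash
python3 - <<'E'
from h import *
wlook('w9')
E
```

```text
15.55 [  9.7  13.6  18.8  95.3  -4.7  71.2 -63.3] [ 0.5289 -0.2847  0.184 ] [179.8   -0.56  -2.81] 0.0426
```

View pics/w9b.png

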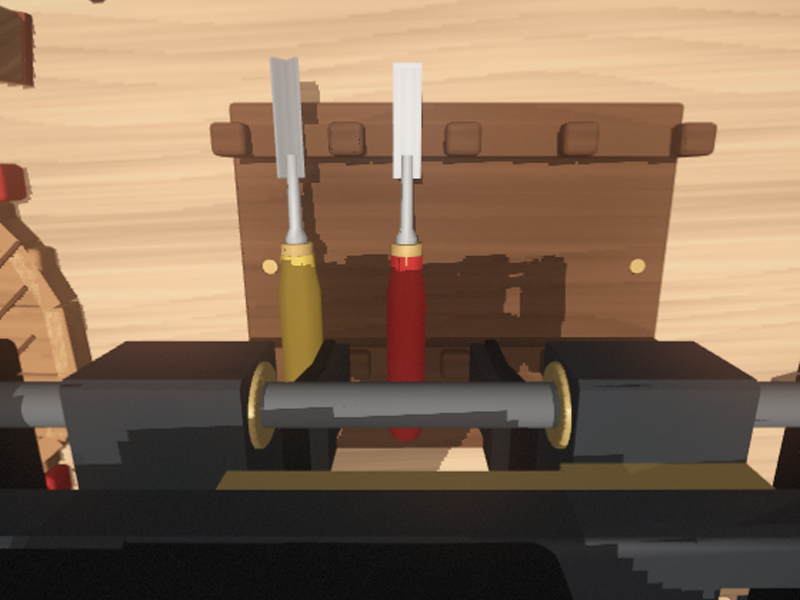

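Red lies centred. Blue is next.

Call:
step_arm(
  series=[
    {"ax": 0,"ay": 0,"az": -0.1,"x": 0,"y": 0.025,"z": 0,"claw": 49},
    {"ax": 0,"ay": 0,"az": -0.2,"x": 0,"y": 0.07,"z": 0,"claw": 49},
    {"ax": 0,"ay": 0,"az": -0.3,"x": -0.001,"y": 0.12,"z": 0,"claw": 49},
    {"ax": 0,"ay": 0,"az": -0.5,"x": -0.001,"y": 0.17,"z": 0,"claw": 49},
    {"ax": 0,"ay": 0,"az": -0.6,"x": -0.001,"y": 0.22,"z": 0,"claw": 49},
    {"ax": 0,"ay": 0,"az": -0.8,"x": -0.002,"y": 0.27,"z": 0,"claw": 49},
    {"ax": 0,"ay": 0,"az": -0.9,"x": -0.002,"y": 0.32,"z": 0,"claw": 49},
    {"ax": 0,"ay": 0,"az": -1,"x": -0.002,"y": 0.37,"z": 0,"claw": 49},
    {"ax": 0,"ay": 0,"az": -1.2,"x": -0.003,"y": 0.42,"z": 0,"claw": 49},
    {"ax": 0,"ay": 0,"az": -1.3,"x": -0.003,"y": 0.47,"z": 0,"claw": 49},
    {"ax": 0,"ay": 0,"az": -1.5,"x": -0.004,"y": 0.52,"z": 0,"claw": 49},
    {"ax": 0,"ay": 0,"az": -1.6,"x": -0.004,"y": 0.565,"z": 0,"claw": 49},
  ],
)

```text
time_s: 16.8
tool_pos: [0.5207, 0.2843, 0.1765]
tool_rot: [180.0, 0.1, -4.3]
force: [1.7, -0.3, 0.6]
grip_width: 0.0428
```

Call:
step_arm(
  series=[
    {"ax": 0,"ay": 0,"az": -0.1,"x": 0,"y": 0.04,"z": 0,"claw": 49},
    {"ax": 0,"ay": 0,"az": -0.1,"x": 0,"y": 0.056,"z": 0,"claw": 49},
    {"ax": 0,"ay": 0,"az": -0.1,"x": 0,"y": 0.056,"z": -0.035,"claw": 49},
    {"ax": 0,"ay": 0,"az": -0.1,"x": 0,"y": 0.056,"z": -0.07,"claw": 49},
    {"ax": 0,"ay": 0,"az": -0.1,"x": 0,"y": 0.056,"z": -0.088,"claw": 49},
    {"ax": 0,"ay": 0,"az": -0.1,"x": 0,"y": 0.056,"z": -0.088,"claw": 49},
  ],
)

```text
time_s: 17.4
tool_pos: [0.5196, 0.3351, 0.0852]
tool_rot: [179.7, 0.4, -4.5]
force: [0.2, -1.0, 0.0]
grip_width: 0.0428
```

```bash
python3 - <<'E'
from h import *
wlook('w10')
E
```

```text
17.4 [ -30.1   21.2   -6.4   96.7    2.6   62.7 -131.8] [0.5196 0.3351 0.0852] [179.66   0.37  -4.55] 0.0428
```

View pics/w10b.png

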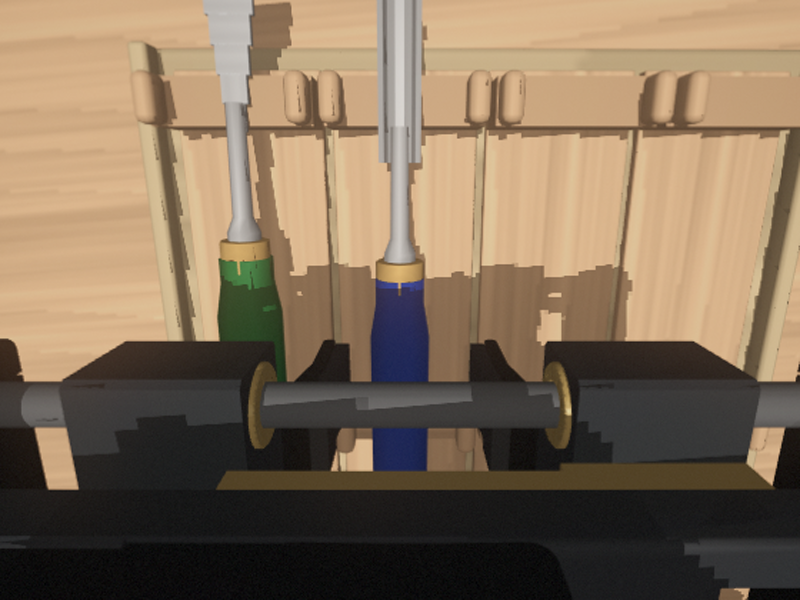

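Blue sits at column 400 against a gap centre of 410. The arm was still 3 mm short of its target, so I'll add 1 mm in y and grip.

Call:
step_arm(
  series=[
    {"ax": 0,"ay": 0,"az": 0,"x": 0,"y": 0.001,"z": 0,"claw": 49},
    {"ax": 0,"ay": 0,"az": 0,"x": 0,"y": 0.001,"z": -0.02,"claw": 49},
    {"ax": 0,"ay": 0,"az": 0,"x": 0,"y": 0.001,"z": -0.04,"claw": 49},
    {"ax": 0,"ay": 0,"az": 0,"x": 0,"y": 0.001,"z": -0.052,"claw": 49},
    {"ax": 0,"ay": 0,"az": 0,"x": 0,"y": 0.001,"z": -0.052,"claw": 49},
    {"ax": 0,"ay": 0,"az": 0,"x": 0,"y": 0.001,"z": -0.052,"claw": 20},
    {"ax": 0,"ay": 0,"az": 0,"x": 0,"y": 0.001,"z": -0.052,"claw": 20},
    {"ax": 0,"ay": 0,"az": 0,"x": 0,"y": 0.001,"z": -0.052,"claw": 20},
    {"ax": 0,"ay": 0,"az": 0,"x": 0,"y": 0.001,"z": -0.052,"claw": 20},
    {"ax": 0,"ay": 0,"az": 0,"x": 0,"y": 0.001,"z": -0.052,"claw": 20},
  ],
)

```text
time_s: 18.45
tool_pos: [0.5226, 0.3394, 0.0387]
tool_rot: [-179.9, -0.1, -4.5]
force: [-0.9, -1.2, 4.6]
grip_width: 0.0235
```

Call:
step_arm(
  series=[
    {"ax": 0,"ay": 0,"az": 0,"x": 0,"y": 0,"z": 0.008,"claw": 20},
    {"ax": 0,"ay": 0,"az": 0,"x": 0,"y": 0,"z": 0.022,"claw": 20},
    {"ax": 0,"ay": 0,"az": 0,"x": 0,"y": 0,"z": 0.045,"claw": 20},
    {"ax": 0,"ay": 0,"az": 0,"x": 0,"y": 0,"z": 0.07,"claw": 20},
    {"ax": 0,"ay": 0,"az": 0,"x": 0,"y": 0,"z": 0.1,"claw": 20},
    {"ax": 0,"ay": 0,"az": 0,"x": 0,"y": 0,"z": 0.125,"claw": 20},
    {"ax": 0,"ay": 0,"az": 0,"x": 0,"y": 0,"z": 0.14,"claw": 20},
    {"ax": 0,"ay": 0,"az": 0,"x": 0,"y": 0,"z": 0.14,"claw": 20},
  ],
)

```text
time_s: 19.25
tool_pos: [0.5233, 0.3399, 0.1807]
tool_rot: [-179.8, -0.2, -4.5]
force: [-0.1, -0.2, -1.4]
grip_width: 0.0236
```

Call:
step_arm(
  series=[
    {"ax": 0,"ay": 0,"az": 0,"x": 0,"y": -0.015,"z": 0,"claw": 20},
    {"ax": 0,"ay": 0,"az": 0.1,"x": 0,"y": -0.045,"z": 0,"claw": 20},
    {"ax": 0,"ay": 0,"az": 0.2,"x": 0,"y": -0.09,"z": 0,"claw": 20},
    {"ax": 0,"ay": 0,"az": 0.4,"x": 0,"y": -0.138,"z": 0,"claw": 20},
    {"ax": 0,"ay": 0,"az": 0.5,"x": 0,"y": -0.186,"z": 0,"claw": 20},
    {"ax": 0,"ay": 0,"az": 0.6,"x": 0,"y": -0.234,"z": 0,"claw": 20},
    {"ax": 0,"ay": 0,"az": 0.7,"x": 0,"y": -0.282,"z": 0,"claw": 20},
    {"ax": 0,"ay": 0,"az": 0.8,"x": 0,"y": -0.33,"z": 0,"claw": 20},
    {"ax": 0,"ay": 0,"az": 1,"x": 0,"y": -0.378,"z": 0,"claw": 20},
    {"ax": 0,"ay": 0,"az": 1.1,"x": 0,"y": -0.426,"z": 0,"claw": 20},
    {"ax": 0,"ay": 0,"az": 1.2,"x": 0.001,"y": -0.474,"z": 0,"claw": 20},
    {"ax": 0,"ay": 0,"az": 1.3,"x": 0.001,"y": -0.522,"z": 0,"claw": 20},
  ],
)

```text
time_s: 20.45
tool_pos: [0.5206, -0.1856, 0.1757]
tool_rot: [-180.0, 0.2, -3.2]
force: [0.6, 0.1, -0.3]
grip_width: 0.0238
```

Call:
step_arm(
  series=[
    {"ax": 0,"ay": 0,"az": 0.1,"x": 0,"y": -0.048,"z": 0,"claw": 20},
    {"ax": 0,"ay": 0,"az": 0.2,"x": 0,"y": -0.095,"z": 0,"claw": 20},
    {"ax": 0,"ay": 0,"az": 0.3,"x": 0,"y": -0.135,"z": 0,"claw": 20},
    {"ax": 0,"ay": 0,"az": 0.4,"x": 0,"y": -0.158,"z": 0,"claw": 20},
    {"ax": 0,"ay": 0,"az": 0.4,"x": 0,"y": -0.166,"z": -0.01,"claw": 20},
    {"ax": 0,"ay": 0,"az": 0.4,"x": 0,"y": -0.166,"z": -0.04,"claw": 20},
    {"ax": 0,"ay": 0,"az": 0.4,"x": 0,"y": -0.166,"z": -0.075,"claw": 20},
    {"ax": 0,"ay": 0,"az": 0.4,"x": 0,"y": -0.166,"z": -0.1,"claw": 20},
    {"ax": 0,"ay": 0,"az": 0.4,"x": 0,"y": -0.166,"z": -0.11,"claw": 20},
    {"ax": 0,"ay": 0,"az": 0.4,"x": 0,"y": -0.166,"z": -0.11,"claw": 20},
    {"ax": 0,"ay": 0,"az": 0.4,"x": 0,"y": -0.166,"z": -0.11,"claw": 20},
  ],
)

```text
time_s: 21.55
tool_pos: [0.5234, -0.3489, 0.0682]
tool_rot: [180.0, -0.0, -2.8]
force: [0.6, 0.8, -0.9]
grip_width: 0.0237
```

```bash
python3 - <<'E'
from h import *
wlook('w11')
E
```

```text
21.55 [ 15.3  23.6  19.8  97.3  -8.9  60.7 -54.8] [ 0.5234 -0.3489  0.0682] [ 1.7998e+02 -4.0000e-02 -2.7800e+00] 0.0237
```

View pics/w11b.png

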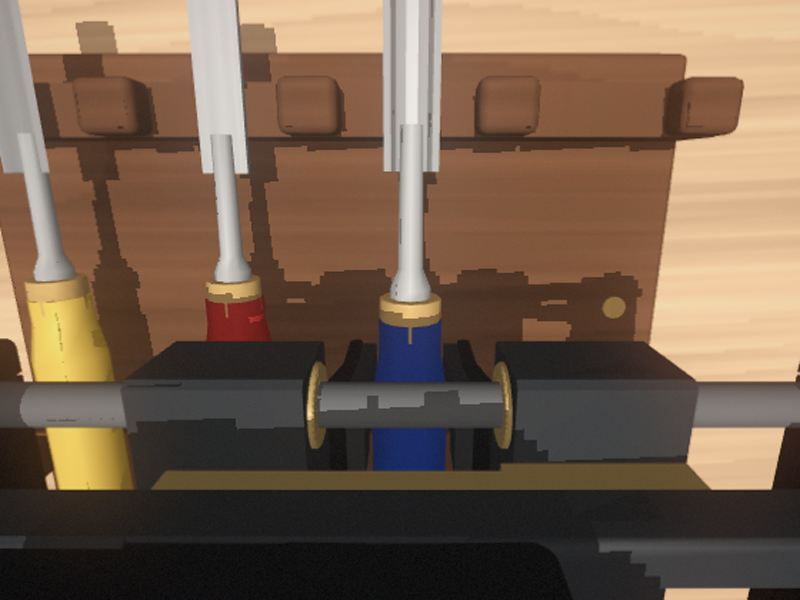

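The blue blade (column 411) is centred between the teeth (341-478), so I'll lower it.

Call:
step_arm(
  series=[
    {"ax": 0,"ay": 0,"az": 0,"x": 0,"y": 0,"z": -0.01,"claw": 20},
    {"ax": 0,"ay": 0,"az": 0,"x": 0,"y": 0,"z": -0.018,"claw": 20},
    {"ax": 0,"ay": 0,"az": 0,"x": 0,"y": 0,"z": -0.023,"claw": 20},
    {"ax": 0,"ay": 0,"az": 0,"x": 0,"y": 0,"z": -0.026,"claw": 20},
    {"ax": 0,"ay": 0,"az": 0,"x": 0,"y": 0,"z": -0.028,"claw": 20},
    {"ax": 0,"ay": 0,"az": 0,"x": 0,"y": 0,"z": -0.029,"claw": 20},
    {"ax": 0,"ay": 0,"az": 0,"x": 0,"y": 0,"z": -0.03,"claw": 20},
    {"ax": 0,"ay": 0,"az": 0,"x": 0,"y": 0,"z": -0.03,"claw": 20},
  ],
)

```text
time_s: 22.4
tool_pos: [0.5229, -0.349, 0.0387]
tool_rot: [-180.0, 0.0, -2.8]
force: [-2.6, 1.7, 5.1]
grip_width: 0.0235
```

Call:
step_arm(
  series=[
    {"ax": 0,"ay": 0,"az": 0,"x": 0,"y": 0,"z": 0,"claw": 29},
    {"ax": 0,"ay": 0,"az": 0,"x": 0,"y": 0,"z": 0,"claw": 34},
    {"ax": 0,"ay": 0,"az": 0,"x": 0,"y": 0,"z": 0,"claw": 42},
    {"ax": 0,"ay": 0,"az": 0,"x": 0,"y": 0,"z": 0,"claw": 49},
    {"ax": 0,"ay": 0,"az": 0,"x": 0,"y": 0,"z": 0,"claw": 49},
    {"ax": 0,"ay": 0,"az": 0,"x": 0,"y": 0,"z": 0.01,"claw": 49},
    {"ax": 0,"ay": 0,"az": 0,"x": 0,"y": 0,"z": 0.03,"claw": 49},
    {"ax": 0,"ay": 0,"az": 0,"x": 0,"y": 0,"z": 0.07,"claw": 49},
    {"ax": 0,"ay": 0,"az": 0,"x": 0,"y": 0,"z": 0.11,"claw": 49},
    {"ax": 0,"ay": 0,"az": 0,"x": 0,"y": 0,"z": 0.14,"claw": 49},
    {"ax": 0,"ay": 0,"az": 0,"x": 0,"y": 0,"z": 0.14,"claw": 49},
  ],
)

```text
time_s: 23.5
tool_pos: [0.5256, -0.3511, 0.1842]
tool_rot: [179.7, -0.5, -2.8]
force: [-0.0, -1.0, 0.6]
grip_width: 0.0423
```

```bash
python3 - <<'E'
from h import *
wlook('w12')
E
```

```text
23.5 [ 14.3  17.6  21.   90.8  -6.6  72.2 -56.5] [ 0.5256 -0.3511  0.1842] [179.74  -0.55  -2.82] 0.0423
```

View pics/w12b.png

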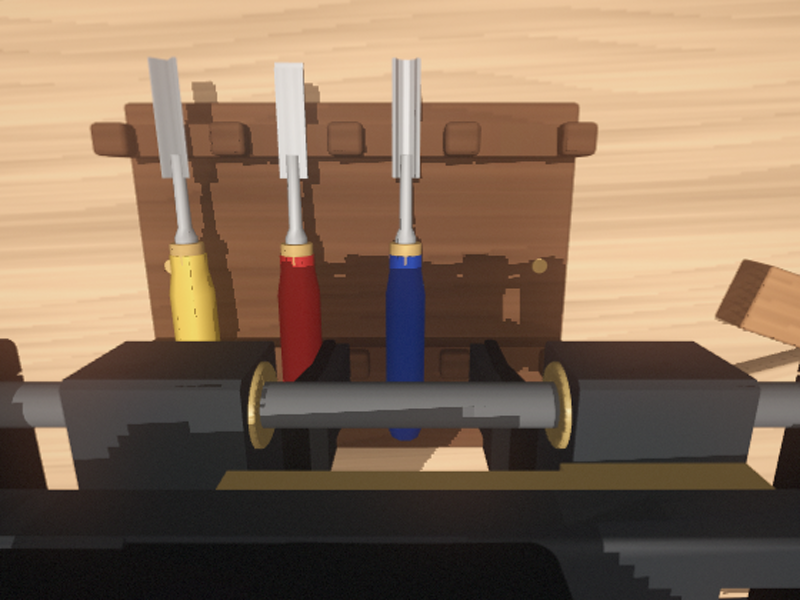

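Yellow, red and blue all lie well. Green is next.

Call:
step_arm(
  series=[
    {"ax": 0,"ay": 0,"az": -0.1,"x": 0,"y": 0.025,"z": 0,"claw": 49},
    {"ax": 0,"ay": 0,"az": -0.2,"x": 0.001,"y": 0.07,"z": 0,"claw": 49},
    {"ax": 0,"ay": 0,"az": -0.3,"x": 0.002,"y": 0.12,"z": 0,"claw": 49},
    {"ax": 0,"ay": 0,"az": -0.5,"x": 0.003,"y": 0.17,"z": 0,"claw": 49},
    {"ax": 0,"ay": 0,"az": -0.6,"x": 0.004,"y": 0.22,"z": 0,"claw": 49},
    {"ax": 0,"ay": 0,"az": -0.8,"x": 0.005,"y": 0.27,"z": 0,"claw": 49},
    {"ax": 0,"ay": 0,"az": -0.9,"x": 0.006,"y": 0.32,"z": 0,"claw": 49},
    {"ax": 0,"ay": 0,"az": -1,"x": 0.007,"y": 0.37,"z": 0,"claw": 49},
    {"ax": 0,"ay": 0,"az": -1.2,"x": 0.008,"y": 0.42,"z": 0,"claw": 49},
    {"ax": 0,"ay": 0,"az": -1.4,"x": 0.009,"y": 0.47,"z": 0,"claw": 49},
    {"ax": 0,"ay": 0,"az": -1.6,"x": 0.01,"y": 0.52,"z": 0,"claw": 49},
    {"ax": 0,"ay": 0,"az": -1.7,"x": 0.01,"y": 0.57,"z": 0,"claw": 49},
  ],
)

```text
time_s: 24.75
tool_pos: [0.5321, 0.2225, 0.1766]
tool_rot: [179.9, 0.1, -4.5]
force: [0.8, -0.4, 0.0]
grip_width: 0.0425
```

Call:
step_arm(
  series=[
    {"ax": 0,"ay": 0,"az": -0.1,"x": 0.001,"y": 0.05,"z": 0,"claw": 49},
    {"ax": 0,"ay": 0,"az": -0.3,"x": 0.002,"y": 0.1,"z": 0,"claw": 49},
    {"ax": 0,"ay": 0,"az": -0.4,"x": 0.003,"y": 0.145,"z": 0,"claw": 49},
    {"ax": 0,"ay": 0,"az": -0.5,"x": 0.003,"y": 0.172,"z": 0,"claw": 49},
    {"ax": 0,"ay": 0,"az": -0.5,"x": 0.003,"y": 0.18,"z": -0.02,"claw": 49},
    {"ax": 0,"ay": 0,"az": -0.5,"x": 0.003,"y": 0.18,"z": -0.055,"claw": 49},
    {"ax": 0,"ay": 0,"az": -0.5,"x": 0.003,"y": 0.18,"z": -0.08,"claw": 49},
    {"ax": 0,"ay": 0,"az": -0.5,"x": 0.003,"y": 0.18,"z": -0.088,"claw": 49},
    {"ax": 0,"ay": 0,"az": -0.5,"x": 0.003,"y": 0.18,"z": -0.088,"claw": 49},
  ],
)

```text
time_s: 25.65
tool_pos: [0.5349, 0.3999, 0.0875]
tool_rot: [179.8, 0.2, -5.0]
force: [-1.2, -0.9, 1.5]
grip_width: 0.0424
```

```bash
python3 - <<'E'
from h import *
wlook('w13')
E
```

```text
25.65 [ -34.3   26.3   -6.2   89.2    3.    64.8 -136.2] [0.5349 0.3999 0.0875] [179.83   0.18  -5.01] 0.0424
```

View pics/w13b.png

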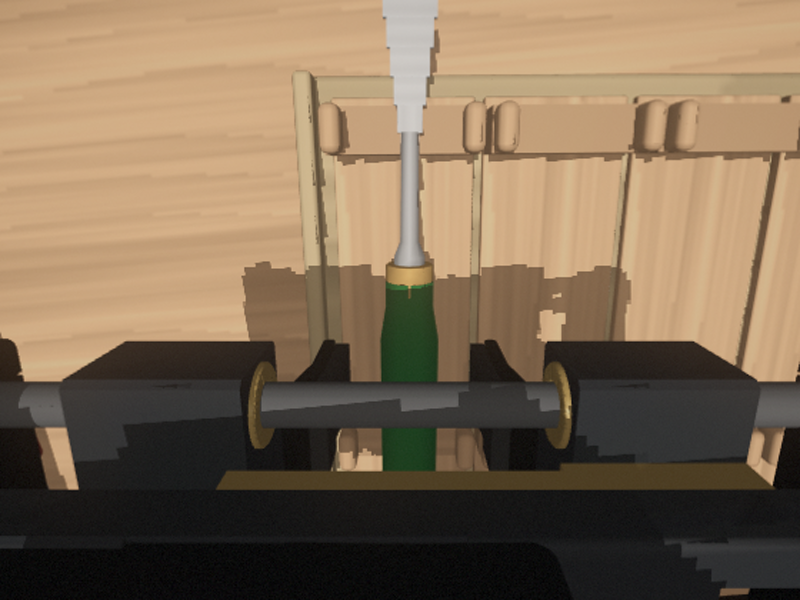

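Green is centred (column 409), so I'll grip and lift it.

Call:
step_arm(
  series=[
    {"ax": 0,"ay": 0,"az": 0,"x": 0,"y": 0,"z": -0.02,"claw": 49},
    {"ax": 0,"ay": 0,"az": 0,"x": 0,"y": 0,"z": -0.04,"claw": 49},
    {"ax": 0,"ay": 0,"az": 0,"x": 0,"y": 0,"z": -0.052,"claw": 49},
    {"ax": 0,"ay": 0,"az": 0,"x": 0,"y": 0,"z": -0.052,"claw": 49},
    {"ax": 0,"ay": 0,"az": 0,"x": 0,"y": 0,"z": -0.052,"claw": 20},
    {"ax": 0,"ay": 0,"az": 0,"x": 0,"y": 0,"z": -0.052,"claw": 20},
    {"ax": 0,"ay": 0,"az": 0,"x": 0,"y": 0,"z": -0.052,"claw": 20},
    {"ax": 0,"ay": 0,"az": 0,"x": 0,"y": 0,"z": -0.052,"claw": 20},
    {"ax": 0,"ay": 0,"az": 0,"x": 0,"y": 0,"z": -0.052,"claw": 20},
  ],
)

```text
time_s: 26.6
tool_pos: [0.5367, 0.4011, 0.0388]
tool_rot: [-180.0, -0.1, -5.0]
force: [-0.6, -1.3, 5.2]
grip_width: 0.0232
```

Call:
step_arm(
  series=[
    {"ax": 0,"ay": 0,"az": 0,"x": 0,"y": 0,"z": 0.008,"claw": 20},
    {"ax": 0,"ay": 0,"az": 0,"x": 0,"y": 0,"z": 0.022,"claw": 20},
    {"ax": 0,"ay": 0,"az": 0,"x": 0,"y": 0,"z": 0.045,"claw": 20},
    {"ax": 0,"ay": 0,"az": 0,"x": 0,"y": 0,"z": 0.07,"claw": 20},
    {"ax": 0,"ay": 0,"az": 0,"x": 0,"y": 0,"z": 0.1,"claw": 20},
    {"ax": 0,"ay": 0,"az": 0,"x": 0,"y": 0,"z": 0.125,"claw": 20},
    {"ax": 0,"ay": 0,"az": 0,"x": 0,"y": 0,"z": 0.14,"claw": 20},
    {"ax": 0,"ay": 0,"az": 0,"x": 0,"y": 0,"z": 0.14,"claw": 20},
  ],
)

```text
time_s: 27.4
tool_pos: [0.5371, 0.402, 0.1809]
tool_rot: [-179.8, -0.2, -5.0]
force: [0.3, 0.4, -0.7]
grip_width: 0.0233
```

Call:
step_arm(
  series=[
    {"ax": 0,"ay": 0,"az": 0,"x": 0,"y": -0.015,"z": 0,"claw": 20},
    {"ax": 0,"ay": 0,"az": 0.1,"x": -0.001,"y": -0.045,"z": 0,"claw": 20},
    {"ax": 0,"ay": 0,"az": 0.2,"x": -0.002,"y": -0.09,"z": 0,"claw": 20},
    {"ax": 0,"ay": 0,"az": 0.4,"x": -0.003,"y": -0.138,"z": 0,"claw": 20},
    {"ax": 0,"ay": 0,"az": 0.5,"x": -0.004,"y": -0.186,"z": 0,"claw": 20},
    {"ax": 0,"ay": 0,"az": 0.6,"x": -0.005,"y": -0.234,"z": 0,"claw": 20},
    {"ax": 0,"ay": 0,"az": 0.7,"x": -0.006,"y": -0.282,"z": 0,"claw": 20},
    {"ax": 0,"ay": 0,"az": 0.8,"x": -0.007,"y": -0.33,"z": 0,"claw": 20},
    {"ax": 0,"ay": 0,"az": 1,"x": -0.008,"y": -0.378,"z": 0,"claw": 20},
    {"ax": 0,"ay": 0,"az": 1.1,"x": -0.009,"y": -0.426,"z": 0,"claw": 20},
    {"ax": 0,"ay": 0,"az": 1.2,"x": -0.01,"y": -0.474,"z": 0,"claw": 20},
    {"ax": 0,"ay": 0,"az": 1.4,"x": -0.011,"y": -0.522,"z": 0,"claw": 20},
  ],
)

```text
time_s: 28.6
tool_pos: [0.5225, -0.1238, 0.1757]
tool_rot: [-180.0, 0.2, -3.7]
force: [0.4, -0.2, -0.7]
grip_width: 0.0229
```

Call:
step_arm(
  series=[
    {"ax": 0,"ay": 0,"az": 0.1,"x": -0.001,"y": -0.048,"z": 0,"claw": 20},
    {"ax": 0,"ay": 0,"az": 0.2,"x": -0.002,"y": -0.096,"z": 0,"claw": 20},
    {"ax": 0,"ay": 0,"az": 0.3,"x": -0.002,"y": -0.144,"z": 0,"claw": 20},
    {"ax": 0,"ay": 0,"az": 0.4,"x": -0.003,"y": -0.192,"z": 0,"claw": 20},
    {"ax": 0,"ay": 0,"az": 0.6,"x": -0.004,"y": -0.235,"z": 0,"claw": 20},
    {"ax": 0,"ay": 0,"az": 0.7,"x": -0.005,"y": -0.27,"z": 0,"claw": 20},
    {"ax": 0,"ay": 0,"az": 0.8,"x": -0.005,"y": -0.288,"z": 0,"claw": 20},
    {"ax": 0,"ay": 0,"az": 0.8,"x": -0.005,"y": -0.294,"z": 0,"claw": 20},
    {"ax": 0,"ay": 0,"az": 0.8,"x": -0.005,"y": -0.294,"z": 0,"claw": 20},
  ],
)

```text
time_s: 29.5
tool_pos: [0.5194, -0.4145, 0.1764]
tool_rot: [-179.9, 0.1, -2.8]
force: [-0.2, 1.1, -1.9]
grip_width: 0.0236
```

Call:
step_arm(
  series=[
    {"ax": 0,"ay": 0,"az": 0,"x": 0,"y": 0,"z": -0.015,"claw": 20},
    {"ax": 0,"ay": 0,"az": 0,"x": 0,"y": 0,"z": -0.045,"claw": 20},
    {"ax": 0,"ay": 0,"az": 0,"x": 0,"y": 0,"z": -0.08,"claw": 20},
    {"ax": 0,"ay": 0,"az": 0,"x": 0,"y": 0,"z": -0.1,"claw": 20},
    {"ax": 0,"ay": 0,"az": 0,"x": 0,"y": 0,"z": -0.11,"claw": 20},
    {"ax": 0,"ay": 0,"az": 0,"x": 0,"y": 0,"z": -0.11,"claw": 20},
    {"ax": 0,"ay": 0,"az": 0,"x": 0,"y": 0,"z": -0.11,"claw": 20},
  ],
)

```text
time_s: 30.2
tool_pos: [0.5209, -0.4146, 0.0684]
tool_rot: [180.0, -0.1, -2.7]
force: [-0.0, -0.2, -0.4]
grip_width: 0.0233
```

```bash
python3 - <<'E'
from h import *
wlook('w14')
E
```

```text
30.2 [ 19.9  27.8  21.3  91.6 -11.   62.6 -48.6] [ 0.5209 -0.4146  0.0684] [ 1.7997e+02 -7.0000e-02 -2.7300e+00] 0.0233
```

View pics/w14b.png

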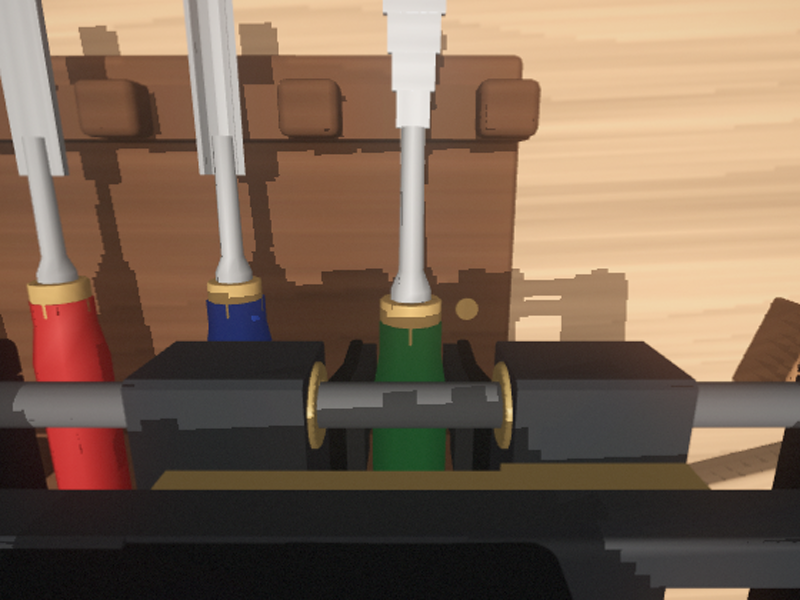

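The green blade (column 413) is centred between the teeth (342-478), so I'll lower it.

Call:
step_arm(
  series=[
    {"ax": 0,"ay": 0,"az": 0,"x": 0,"y": 0,"z": -0.01,"claw": 20},
    {"ax": 0,"ay": 0,"az": 0,"x": 0,"y": 0,"z": -0.018,"claw": 20},
    {"ax": 0,"ay": 0,"az": 0,"x": 0,"y": 0,"z": -0.023,"claw": 20},
    {"ax": 0,"ay": 0,"az": 0,"x": 0,"y": 0,"z": -0.026,"claw": 20},
    {"ax": 0,"ay": 0,"az": 0,"x": 0,"y": 0,"z": -0.028,"claw": 20},
    {"ax": 0,"ay": 0,"az": 0,"x": 0,"y": 0,"z": -0.029,"claw": 20},
    {"ax": 0,"ay": 0,"az": 0,"x": 0,"y": 0,"z": -0.03,"claw": 20},
    {"ax": 0,"ay": 0,"az": 0,"x": 0,"y": 0,"z": -0.03,"claw": 20},
  ],
)

```text
time_s: 31.05
tool_pos: [0.5199, -0.4151, 0.0388]
tool_rot: [-180.0, 0.0, -2.8]
force: [-2.7, 1.5, 5.2]
grip_width: 0.0236
```

Call:
step_arm(
  series=[
    {"ax": 0,"ay": 0,"az": 0,"x": 0,"y": 0,"z": 0,"claw": 29},
    {"ax": 0,"ay": 0,"az": 0,"x": 0,"y": 0,"z": 0,"claw": 34},
    {"ax": 0,"ay": 0,"az": 0,"x": 0,"y": 0,"z": 0,"claw": 42},
    {"ax": 0,"ay": 0,"az": 0,"x": 0,"y": 0,"z": 0,"claw": 49},
    {"ax": 0,"ay": 0,"az": 0,"x": 0,"y": 0,"z": 0,"claw": 49},
    {"ax": 0,"ay": 0,"az": 0,"x": 0,"y": 0,"z": 0.01,"claw": 49},
    {"ax": 0,"ay": 0,"az": 0,"x": 0,"y": 0,"z": 0.03,"claw": 49},
    {"ax": 0,"ay": 0,"az": 0,"x": 0,"y": 0,"z": 0.07,"claw": 49},
    {"ax": 0,"ay": 0,"az": 0,"x": 0,"y": 0,"z": 0.11,"claw": 49},
    {"ax": 0,"ay": 0,"az": 0,"x": 0,"y": 0,"z": 0.14,"claw": 49},
    {"ax": 0,"ay": 0,"az": 0,"x": 0,"y": 0,"z": 0.15,"claw": 49},
  ],
)

```text
time_s: 32.15
tool_pos: [0.5216, -0.4167, 0.1929]
tool_rot: [179.8, -0.4, -2.8]
force: [1.2, -1.0, -0.3]
grip_width: 0.0429
```

Call:
step_arm(
  series=[
    {"ax": 0,"ay": 0,"az": 0,"x": 0,"y": 0.04,"z": 0.03,"claw": 49},
    {"ax": 0,"ay": 0,"az": 0,"x": 0,"y": 0.08,"z": 0.05,"claw": 49},
    {"ax": 0,"ay": 0,"az": 0,"x": -0.01,"y": 0.1,"z": 0.06,"claw": 49},
    {"ax": 0,"ay": 0,"az": 0,"x": -0.02,"y": 0.1,"z": 0.06,"claw": 49},
    {"ax": 0,"ay": 0,"az": 0,"x": -0.02,"y": 0.1,"z": 0.06,"claw": 49},
    {"ax": 0,"ay": 0,"az": 0,"x": -0.02,"y": 0.1,"z": 0.06,"claw": 49},
  ],
)

```text
time_s: 32.75
tool_pos: [0.4991, -0.3164, 0.2467]
tool_rot: [180.0, 0.1, -2.9]
force: [0.8, 0.3, 0.3]
grip_width: 0.0428
```

```bash
python3 - <<'E'
from h import *
wlook('w15')
a=snap('scene','s15.png');b=snap('side','d15.png')
cv2.imwrite('pics/sd15.png',np.vstack([cv2.resize(a[190:310,40:240],None,fx=2.4,fy=2.4),cv2.resize(b[130:250,180:380],None,fx=2.4,fy=2.4)])[:,:,::-1])
E
```

```text
32.75 [ 11.2  10.9  21.4  91.3  -4.   78.6 -59.9] [ 0.4991 -0.3164  0.2467] [ 1.7998e+02  7.0000e-02 -2.9300e+00] 0.0428
```

View pics/w15b.png

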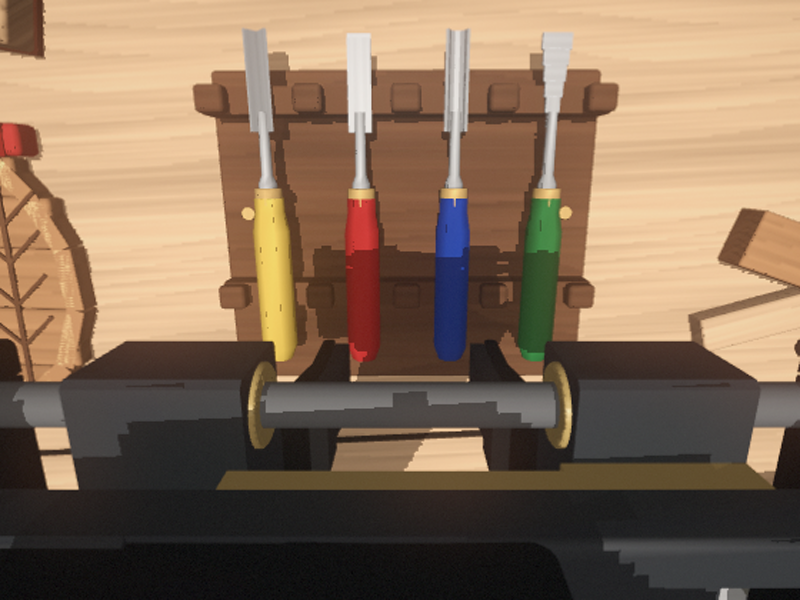

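View pics/sd15.png

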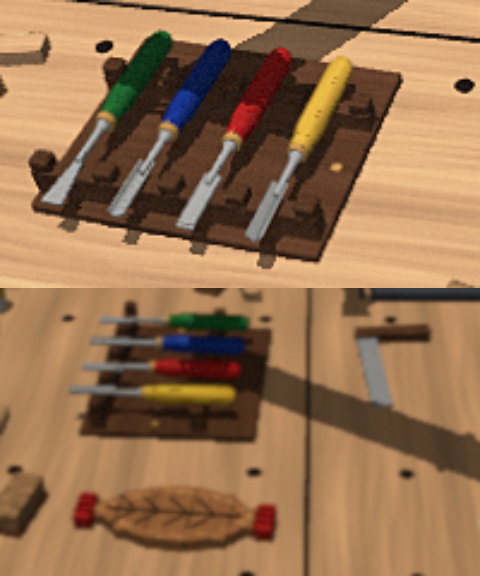

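```bash
python3 - <<'E'
from h import *
o=json.load(open('w15.json'))
ft=np.array([(308,97),(406,96),(504,96)])*.7;rt=np.array([(320,295),(407,295),(495,295)])*.7
W=np.r_[unproj('wrist',ft,.055,o),unproj('wrist',rt,.047,o)]
t,th,r=fit2([(x,y) for x in(.06,-.08) for y in(.066,0,-.066)],W);print(t,th,r.round(4).tolist())
F=unproj('wrist',np.array([(267,190),(361,189),(454,189),(547,190)])*.7,.05,o)[:,:2]
a=np.radians(th);M=np.array([[np.cos(a),-np.sin(a)],[np.sin(a),np.cos(a)]])
print(((F-t)@M).round(4)); H=unproj('wrist',np.array([(284,350),(364,350),(450,350),(532,350)])*.7,.057,o)[:,:2];print(((H-t)@M).round(4))
E
```

```text
[ 0.55508957 -0.31672243] -2.6754460673086418 [[-0.001, -0.0008], [-0.0006, 0.0001], [-0.0008, 0.001], [0.001, -0.0005], [0.0008, 0.0001], [0.0005, -0.0]]
[[-0.0014  0.0986]
 [-0.001   0.0322]
 [-0.0013 -0.0334]
 [-0.0023 -0.099 ]]
[[-0.119   0.093 ]
 [-0.1193  0.0327]
 [-0.1195 -0.032 ]
 [-0.1198 -0.0938]]
```

```bash
python3 -c "
from h import *
print(workorder.sign_off(), status.get_obs()['time_s'])"
```

```text
the job is handed in; nothing more can be done
the job is handed in; nothing more can be done
```

All four gouges are in the dark rest in mirrored order: yellow nearest the carving, then red, blue and green outwards. The job was handed in with the robot's clock at about 33 s of the 128 s allowed.

- **Position:** in the final wrist picture the front ends of the handles measure y = +98.6, +32.2, −33.4 and −99.0 mm in the rest's frame. They lie within about 2 mm of x = 0 and run along the bays.
- **Placing:** each gouge was lowered until the tool felt about 5 N, then released. I saw no sign of a knock or a drop, and the gripper was clear of everything at the end.
- **Disagreements:** the first estimates of the dark rest's position differed by up to about 5 mm, so I corrected the first placing by 4 mm from a close view. The rear ends of the outer two handles measured about 5–6 mm inwards of their bay centres. I put that down to the assumed handle height in the picture and did not check it further.
- **Not measured directly:** height and level were judged only from the contact height (the TCP stood at the same 38.6–38.8 mm as at pick-up) and from the pictures.

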